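# Make up two microscope kits

## Task

Make up the two microscope kits from the row of stock on the mat at the front of the bench: put the spare eyepiece, the lens case and one oil bottle into the tray with three equal compartments, and the white carton and the other oil bottle into the tray with two unequal compartments, the carton in the long one. One thing to a compartment, each standing (the carton lying flat, lengthwise) squarely on the compartment's floor; never tip over the eyepiece, the lens case or a bottle. Leave the tally counter and the round filter where they are.

Things in the scene. Friction and masses are not known exactly. Their poses are not given: they have to be found in the camera images.
- ocular: spare eyepiece, black, standing (like all the stock) on a grey flat mat, 2 mm thick, fixed on the bench, on its wide hood: 39 mm in diameter up to 30 mm high, then a barrel 24 mm in diameter to 46 mm; about 75 g. Origin: centre of its underside, z up
- lens_case: round screw-top case for an objective lens, cream body (33 mm in diameter, to 35 mm high) and black cap (36 mm, from 35 to 59 mm high), standing; about 60 g. Origin: centre of its underside, z up
- bottle_1: a small brown glass dropper bottle with black cap, standing: round body 30 mm in diameter up to 44 mm high, then a narrower cap (20 mm) to 68 mm; about 35 g. One of two alike. Origin: centre of its underside, z up
- bottle_2: a small brown glass dropper bottle with black cap, standing: round body 30 mm in diameter up to 44 mm high, then a narrower cap (20 mm) to 68 mm; about 35 g. One of two alike. Origin: centre of its underside, z up
- carton: small white carton lying flat, 35 mm (its x) by 63 mm (its y) by 18 mm high; about 45 g. Origin: centre of its underside, z up
- tally_counter: silver hand tally counter, round, 44x51x40 mm with a plunger on top, loose, standing in the row; not wanted, stays where it is. (Another like it, not in the row, stands far right.) Origin: centre of its underside
- filter: round glass filter in a black ring, 33 mm in diameter, 9 mm high, loose, lying in the row; not wanted, stays where it is. Origin: centre of its underside. (Mind: the trays lie between two fixed microscopes some 0.4 m tall, left at world y over 0.32, x over 0.43 m, right at y -0.28 to -0.07, x over 0.47 m; carry things in front of them, enter the trays from the front)
- tray_three: grey shallow tray, fixed to the bench, 180 mm long (its x) by 62 mm (its y), with 8 mm longer thumb flanges at both ends; floor 3 mm thick, outer walls and dividers 3 mm thick, their top at z = 10 mm. Three square compartments, 56x56 mm inside, centred at x = -59, 0 and +59 mm, y = 0. Origin: centre of its underside, z up
- tray_two: grey shallow tray, fixed to the bench, 149 mm long (its x) by 62 mm (its y), with 8 mm longer thumb flanges at both ends; floor, walls, dividers and height as the other tray. Two compartments: a long one, 84 mm (x) by 56 mm (y) inside, centred at x = -29.5 mm, and a square one, 56x56 mm, centred at x = +43.5 mm; y = 0. Origin: centre of its underside, z up
Things that resemble listed ones, but are neither listed nor needed, are in the scene too. What is shaped like the ocular but pink or yellow is not meant.

How it is judged (in metres and radians):
At the end, for the whole second after the job is handed in: Eyepiece, lens case and one bottle in the three-cell tray, one a cell; carton in the long cell, other bottle in the square cell of the other tray; each within 14.5 mm of its cell's centre in x and y, on the floor (+-2.5 mm), tilt under 0.1 rad, carton lengthwise within 0.4 rad; at rest, released (z of ocular in the frame of tray_three between 0.0005 and 0.0055 m and y of ocular in the frame of tray_three between -0.0145 and 0.0145 m and x of ocular in the frame of tray_three between -0.0735 and 0.0735 m and (x of ocular in the frame of tray_three below -0.0445 m or x of ocular in the frame of tray_three above -0.0145 m) and (x of ocular in the frame of tray_three below 0.0145 m or x of ocular in the frame of tray_three above 0.0445 m) and z of lens_case in the frame of tray_three between 0.0005 and 0.0055 m and y of lens_case in the frame of tray_three between -0.0145 and 0.0145 m and x of lens_case in the frame of tray_three between -0.0735 and 0.0735 m and (x of lens_case in the frame of tray_three below -0.0445 m or x of lens_case in the frame of tray_three above -0.0145 m) and (x of lens_case in the frame of tray_three below 0.0145 m or x of lens_case in the frame of tray_three above 0.0445 m) and ((z of bottle_1 in the frame of tray_three between 0.0005 and 0.0055 m and y of bottle_1 in the frame of tray_three between -0.0145 and 0.0145 m and x of bottle_1 in the frame of tray_three between -0.0735 and 0.0735 m and (x of bottle_1 in the frame of tray_three below -0.0445 m or x of bottle_1 in the frame of tray_three above -0.0145 m) and (x of bottle_1 in the frame of tray_three below 0.0145 m or x of bottle_1 in the frame of tray_three above 0.0445 m) and x of bottle_2 in the frame of tray_two between 0.029 and 0.058 m and y of bottle_2 in the frame of tray_two between -0.0145 and 0.0145 m and z of bottle_2 in the frame of tray_two between 0.0005 and 0.0055 m) or (z of bottle_2 in the frame of tray_three between 0.0005 and 0.0055 m and y of bottle_2 in the frame of tray_three between -0.0145 and 0.0145 m and x of bottle_2 in the frame of tray_three between -0.0735 and 0.0735 m and (x of bottle_2 in the frame of tray_three below -0.0445 m or x of bottle_2 in the frame of tray_three above -0.0145 m) and (x of bottle_2 in the frame of tray_three below 0.0145 m or x of bottle_2 in the frame of tray_three above 0.0445 m) and x of bottle_1 in the frame of tray_two between 0.029 and 0.058 m and y of bottle_1 in the frame of tray_two between -0.0145 and 0.0145 m and z of bottle_1 in the frame of tray_two between 0.0005 and 0.0055 m)) and x of carton in the frame of tray_two between -0.044 and -0.015 m and y of carton in the frame of tray_two between -0.0145 and 0.0145 m and z of carton in the frame of tray_two between 0.0005 and 0.0055 m and angle between the y axis of carton and the x axis of tray_two, either way round below 0.4 rad and angle between each of ocular, lens_case, bottle_1, bottle_2, carton's own z axis and vertical below 0.1 rad and linear speed of each of ocular, lens_case, bottle_1, bottle_2, carton below 0.02 m/s); the robot touches nothing.
It fails at once if the tally counter or the filter is moved more than 20 mm (distance of any of tally_counter, filter from where it was at the start of the episode above 0.02 m).
It fails at once if the eyepiece, the lens case or a bottle is tipped over (more than 0.9 rad) (angle between any of ocular, lens_case, bottle_1, bottle_2's own z axis and vertical above 0.9 rad).
It also fails if it takes over 138 s, if anything falls off the work surface, if the arm or the gripper's body presses on something with over 40 N, if the wrist force passes 120 N, or if a joint passes its speed limit or range.

## Robot

A 7-joint arm with a two-finger parallel gripper is mounted at the origin on a cart in front of the work surface, level with it; the furniture and walls round the work are solid. World frame = base frame: x ahead of the robot, y to its left, z up, the work surface at z = 0. Lengths are in m, angles in degrees, forces in N, time in s.
With the tool pointing down it reaches from about 0.425 to 0.875 m from the base axis. Payload 4.7 kg.
Tool frame: the origin (TCP) lies on the centre line of the jaws, within the pads' length; the fingertips stand 14 mm ahead of it and the grasp point (between the pads) lies 5 mm behind it; z points along the fingers, y is the line along which they close (so a half turn about z gives the same grasp; the last joint's range is limited). The gripper opens to 87 mm and grips with 3 to 60 N. Pads are 19 mm wide; open, the fingers measure 117 mm over their backs; the gripper's body (75 mm by 190 mm) begins 51 mm behind the grasp point.
Start: joints at [-64.968, 18.392, -4.016, 83.108, 1.295, 78.541, -3.26], TCP at [0.267, 0.593, 0.237] pointing down, gripper open.
Joint ranges: [-163.93, 163.93], [-17.29, 119.83], [-79.2, 71.16], [3.27, 140.29], [-89.18, 269.18], [5.43, 117.66], [-154.24, 154.24]. Speed limits (degrees/s): [147.25, 147.25, 180, 180, 180, 180, 180].

## Interface

Orientations are given as [roll, pitch, yaw] about the fixed x, y, z axes, in that order (R = Rz(yaw) Ry(pitch) Rx(roll)).
In Python, from cell import env gives the robot as it stands.
- The arm moves only by the tool jog_arm, never from a script. Its argument "motion" is a list that holds one entry, the list of rows, each a list of 7 numbers: the shift along the tool's x, y, z in units of 0.1 m (1.0 is 0.1 m), then the turn, a rotation vector about the tool's x, y, z in units of 180 degrees (1.0 is 180 degrees), then the closure, from 0 (fully open) to 1 (shut). A call has 1 to 5 rows; each row is the pose to reach, as a shift and turn from the pose commanded when the call began, along the tool's axes at that moment, turning the shorter way round; what a row does not reach only later rows make up. A row lasts 1/10 s, in which the tool goes at most 50 mm and 8.59 degrees, less where a joint would pass 70% of its speed; a pose out of reach is approached as far as the arm can. A call with a number of a shift or a turn outside -1 to 1 is refused whole. A call with a gripper value outside its range is refused whole. The fingers move at their own pace and stop on an object; "grip_force" is the grip in N (left out, the last holds). Time passes only in rows, so rows that repeat a pose let the fingers close. It gives the time, the measured TCP pose, the force, the opening and the grip force at its end, in the units of the state.
- env.get_obs(): the state, without advancing time (a new reading comes with each control period).
- env.read_camera(name): name is "scene" or "side" or "wrist"; returns (picture, depth): 480x640x3 uint8, red, green, blue; 480x640 float32, m along the optical axis (not along the pixel's ray), 0 where there is no reading.
- env.camera_info(name): a dict with "camera_matrix" (3x3 intrinsics, pixels), "k1" (the pictures are not rectified: a ray, as slopes to the right and down, at radius r is drawn at 1 + k1 r^2 times it, then the intrinsics apply), "origin" and "orientation" of the camera in the world; the wrist camera has in their place "mount" (4x4, takes a point from camera to tool coordinates, whose origin is the TCP and whose axes are the flange's). Camera axes: x right, y down, z forward; pixel columns grow to the right and rows downward; lengths in m; the calibration is good to about 2 mm. A picture is of the moment at which its call begins: read the wrist's pose just before it. camera_info takes no time and is no camera call.
- env.sign_off(): hands the job in; it is judged then, once.
The state is a dict: "time_s": time; "qpos": joint angles; "joint_velocities": joint speeds; "effort": joint torques, N m; "tool_pos": TCP position; "tool_rot": TCP orientation; "force": force on the tool from outside, world axes, zero at the start; "wrist_torque": the same for the moment, N m; "grip_width": finger opening in m; "grasp_force": force on a finger pad.
Only numpy, scipy, OpenCV 4.12 (cv2) and the standard library are available. Lean on these libraries where they do the work, as an engineer would, in place of code of your own. Each camera call takes 0.05 s, during which the arm holds its last target. There are 200 camera calls.

## Working session

There is one attempt and no reset: what is moved stays moved. The work goes in short steps, Python scripts to look and compute and a tool call to move; the robot and the scene stay as the last step left them, time stands still between calls to the robot, and variables do not carry over. Pictures are saved under pics/ and viewed, at most 14 in all, crops included, and the job is handed in when it is done.

Besides the shell and the picture viewer there is one more tool, called by a JSON object that holds its "method" and its "body", one argument or row to a line. jog_arm: Moves the arm, as the interface text tells. Shifts and turns lie within -1 to 1; 1 stands for 0.1 m of shift or 180 degrees of turn. Its arguments: {"type":"object","properties":{"motion":{"type":"array","items":{"type":"array","items":{"type":"array","items":{"type":"number"}}}},"grip_force":{"type":"number"}},"required":["motion"]}

```bash
ls; mkdir -p pics; cat > h.py <<'E'
import numpy as np, cv2
from scipy.spatial.transform import Rotation as R
from cell import env
def cam(n, obs=None):
    i=env.camera_info(n); K=np.array(i["camera_matrix"]); k1=i["k1"]
    if n=="wrist":
        M=np.array(i["mount"]); o=obs or env.get_obs()
        T=np.eye(4); T[:3,:3]=R.from_euler("xyz",o["tool_rot"],degrees=True).as_matrix(); T[:3,3]=o["tool_pos"]
        T=T@M
        return K,k1,T[:3,3],T[:3,:3]
    return K,k1,np.array(i["origin"]),i["orientation"]
E
python3 - <<'E'
from h import *
print(env.get_obs())
for n in("scene","side","wrist"):
    print(n,env.camera_info(n))
    p,d=env.read_camera(n); cv2.imwrite(f"pics/{n}0.png",p[:,:,::-1]); np.save(f"{n}0.npy",d)
E
```

```text
pics
{'time_s': 0.0, 'qpos': array([-64.96705586,  18.43832984,  -4.0158928 ,  83.17320897,
         1.29664758,  78.5413909 ,  -3.260592  ]), 'joint_velocities': array([ 0.07146199, -0.07800504,  0.07402992, -0.08082618, -0.14016309,
        0.09948516,  0.00969544]), 'effort': array([ 8.22711245e-04, -4.91286671e+01, -4.03750464e-01, -3.12522984e+01,
       -6.41619391e-02,  4.36263671e-02,  1.68750671e-04]), 'tool_pos': array([0.26654785, 0.59226674, 0.23548466]), 'tool_rot': array([-1.79892406e+02,  7.21769918e-03,  1.55776854e+02]), 'force': array([ 0.46954998, -0.28398566, -0.33830843]), 'wrist_torque': array([ 0.00762593, -0.02261899,  0.0245508 ]), 'grasp_force': 0.0, 'grip_width': 0.08675670010304687}
scene {'camera_matrix': array([[515.7130596 ,   0.        , 318.45907583],
       [  0.        , 515.7130596 , 234.92385065],
       [  0.        ,   0.        ,   1.        ]]), 'k1': 0.012463016115393443, 'origin': array([-0.28268052,  0.5055099 ,  0.56731331]), 'orientation': array([-119.43369852,    0.20916366, -125.97289643])}
side {'camera_matrix': array([[584.66207698,   0.        , 319.01105284],
       [  0.        , 584.66207698, 237.83894666],
       [  0.        ,   0.        ,   1.        ]]), 'k1': -0.1849841497650905, 'origin': array([-0.06489529, -0.35142946,  1.24680633]), 'orientation': array([-152.18503892,   -0.74102423,  -59.25023099])}
wrist {'camera_matrix': array([[424.29288683,   0.        , 321.99358933],
       [  0.        , 424.29288683, 241.82121237],
       [  0.        ,   0.        ,   1.        ]]), 'k1': -0.017868995487191196, 'mount': array([[ 2.46655765e-03, -9.70461591e-01, -2.41243063e-01,
         6.55583321e-02],
       [ 9.99996506e-01,  2.16436726e-03,  1.51761353e-03,
         4.04152653e-04],
       [-9.50647053e-04, -2.41245964e-01,  9.70463539e-01,
        -1.47630093e-01],
       [ 0.00000000e+00,  0.00000000e+00,  0.00000000e+00,
         1.00000000e+00]])}
```

View pics/scene0.png

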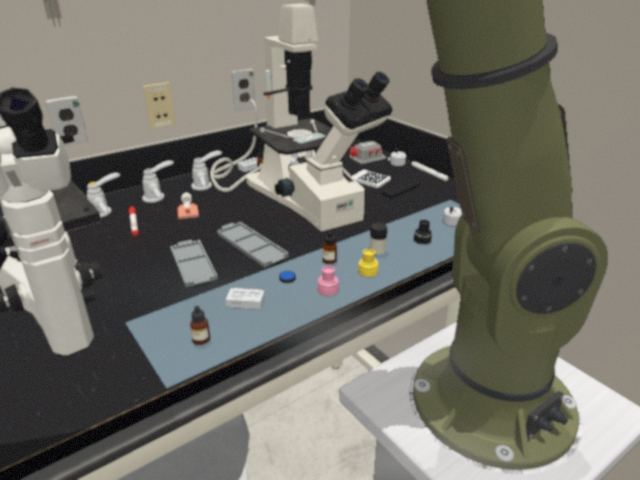

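View pics/side0.png

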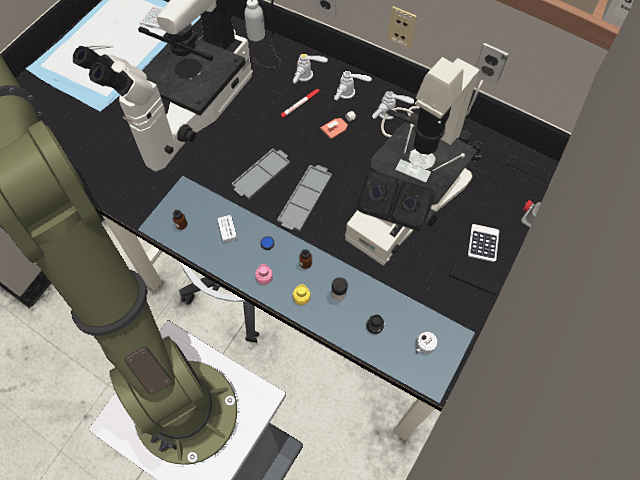

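Side view, left to right along the mat: bottle (180,220), carton (227,229), blue filter (267,242), bottle (305,259), lens case with black cap (339,288), black ocular (375,324), tally counter (427,342). The pink (263,274) and yellow (301,295) lookalikes stand in front of the row. Tray_two is at (261,173) and tray_three at (305,197).

Possible mix-ups: the ocular with pink, yellow or the black lens-case cap; the tray with two cells with the one with three. I choose black (375,324) as the ocular.

```bash
cat >> h.py <<'E'
def ray(n,uv,obs=None):
    K,k1,o,A=cam(n,obs); A=A if np.ndim(A)==2 else R.from_euler("xyz",A,degrees=True).as_matrix()
    D=np.array([k1,0,0,0,0],float)
    s=cv2.undistortPoints(np.array(uv,np.float64).reshape(-1,1,2),K,D).reshape(-1,2)
    return o,np.c_[s,np.ones(len(s))]@A.T
def onplane(n,uv,z,obs=None):
    o,r=ray(n,uv,obs); return o+r*((z-o[2])/r[:,2])[:,None]
def world(n,d,obs=None):
    v,u=np.mgrid[:480,:640]; o,r=ray(n,np.c_[u.ravel(),v.ravel()],obs)
    W=(o+r*d.ravel()[:,None]).reshape(480,640,3); W[d==0]=np.nan; return W
E
python3 - <<'E'
from h import *
np.set_printoptions(precision=4,suppress=True)
p=cv2.imread("pics/side0.png"); W=world("side",np.load("side0.npy"))
# stock: colour mask (not mat-coloured) within the mat region
hsv=cv2.cvtColor(p,cv2.COLOR_BGR2HSV)
mat=((hsv[:,:,0]>90)&(hsv[:,:,0]<115)&(hsv[:,:,1]>40)&(hsv[:,:,2]>70)&(hsv[:,:,2]<170)).astype(np.uint8)
c=max(cv2.findContours(mat,0,2)[0],key=cv2.contourArea); print("mat",cv2.minAreaRect(c), onplane("side",cv2.boxPoints(cv2.minAreaRect(c)),.002)[:,:2])
hull=np.zeros_like(mat); cv2.drawContours(hull,[cv2.convexHull(c)],-1,1,-1)
m=W[:,:,2]>.006
n,l,s,cc=cv2.connectedComponentsWithStats(((hull>0)&m).astype(np.uint8))
for i in range(1,n):
    if s[i,4]<30: continue
    q=W[l==i]; zt=np.nanpercentile(q[:,2],97); t=q[q[:,2]>zt-.006]
    print(cc[i],s[i,4],"ztop %.4f"%zt,"top ctr",(np.nanmin(t[:,:2],0)+np.nanmax(t[:,:2],0))/2,"ext",np.nanmax(t[:,:2],0)-np.nanmin(t[:,:2],0),"mean",np.nanmean(t[:,:2],0))
print("mat z",np.nanmedian(W[:,:,2][mat>0]))
for nm,(u,v) in {"two":(261,173),"three":(305,197)}.items():
    g=((hsv[:,:,1]<40)&(hsv[:,:,2]>80)&(W[:,:,2]<.03)).astype(np.uint8); g=cv2.morphologyEx(g,3,np.ones((3,3)))
    for c in cv2.findContours(g,0,2)[0]:
        if cv2.pointPolygonTest(c,(u,v),False)>=0:
            P=onplane("side",c.reshape(-1,2),.008)[:,:2].astype(np.float32)*1000
            r=cv2.minAreaRect(P); print(nm,r, cv2.boxPoints(r))
big=cv2.resize(p[140:240,210:350],None,fx=5,fy=5,interpolation=3); cv2.imwrite("pics/trays.png",big)
cv2.imwrite("pics/oc.png",cv2.resize(p[240:370,240:450],None,fx=3.5,fy=3.5,interpolation=3))
E
```

```text
mat ((282.72479248046875, 271.58258056640625), (295.36419677734375, 75.38187408447266), 28.300758361816406) [[ 0.2818  0.3611]
 [ 0.4836  0.4053]
 [ 0.4829 -0.3417]
 [ 0.3039 -0.3426]]
[178.9212 219.601 ] 203 ztop 0.0695 top ctr [0.3613 0.2755] ext [0.0108 0.0125] mean [0.3614 0.2769]
[226.8714 227.958 ] 381 ztop 0.0258 top ctr [0.41   0.1693] ext [0.06   0.0661] mean [0.4107 0.1709]
[267.4054 241.9662] 148 ztop 0.0159 top ctr [0.4308 0.068 ] ext [0.0334 0.0331] mean [0.4301 0.0682]
[305.7136 258.4977] 213 ztop 0.0702 top ctr [ 0.4295 -0.0377] ext [0.0129 0.0092] mean [ 0.4314 -0.0378]
[263.761  274.0074] 272 ztop 0.0503 top ctr [0.3538 0.0266] ext [0.0235 0.0234] mean [0.3544 0.0265]
[338.228  288.0091] 329 ztop 0.0649 top ctr [ 0.4041 -0.1411] ext [0.0347 0.0347] mean [ 0.4039 -0.1414]
[301.7153 294.1898] 274 ztop 0.0506 top ctr [ 0.3571 -0.0745] ext [0.0245 0.0218] mean [ 0.3565 -0.0744]
[374.7254 321.1399] 193 ztop 0.0502 top ctr [ 0.3783 -0.2509] ext [0.0232 0.0224] mean [ 0.3787 -0.2509]
mat z 0.0026414545748596474
two ((591.6295166015625, 193.92239379882812), (66.21195983886719, 168.6349334716797), 79.21121978759766) [[502.6054 177.1849]
 [668.2595 145.6183]
 [680.6537 210.6599]
 [514.9995 242.2265]]
three ((584.677490234375, 59.98469543457031), (208.35694885253906, 64.84767150878906), 4.932409286499023) [[478.097   83.3311]
 [483.6726  18.7236]
 [691.2581  36.6382]
 [685.6824 101.2458]]
```

View pics/trays.png

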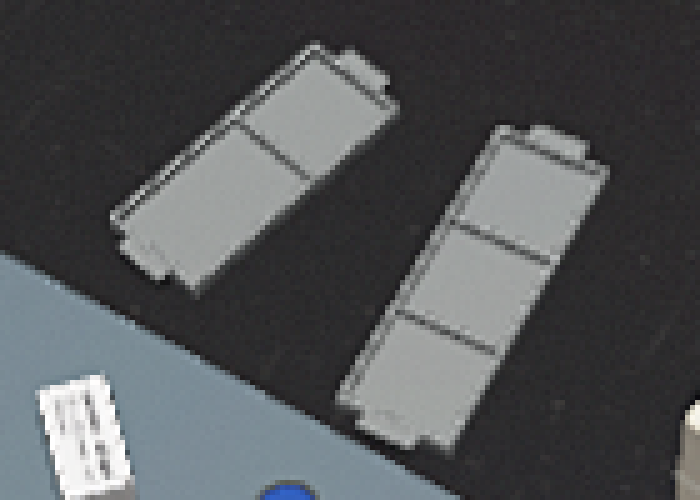

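View pics/oc.png

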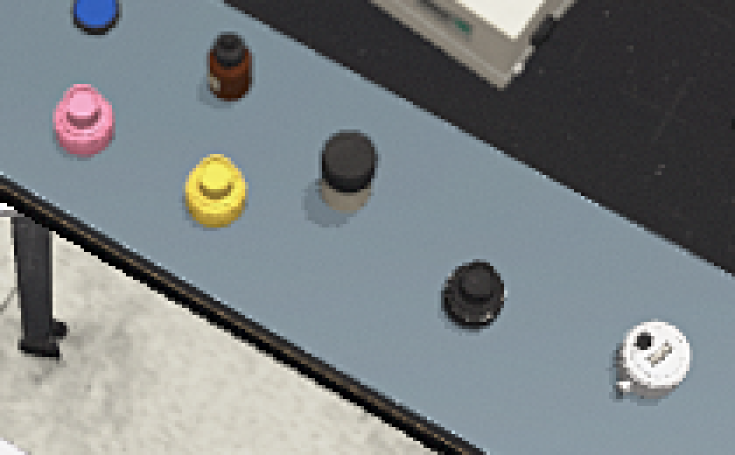

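The tray crop shows tray_two with its square cell at the far end, divider at about (273,148), and tray_three with three equal cells. The second crop confirms the black ocular at (475,293) in the crop; its lookalikes are pink and yellow, and the tally counter is at (655,355). Next I go to an overview pose for a wrist picture.

{"method": "jog_arm", "body": {
  "motion": [
    [[-0.784,-0.525,-0.6,0,0,-0.1344,0],[-0.784,-0.525,-0.6,0,0,-0.1344,0],[-0.784,-0.525,-0.6,0,0,-0.1344,0],[-0.784,-0.525,-0.6,0,0,-0.1344,0]]
  ]
}}

```text
time_s: 0.55
tool_pos: [0.3192, 0.5113, 0.2985]
tool_rot: [179.9, 0.1, 179.7]
force: [-1.7, 0.8, -0.6]
grip_width: 0.0871
grasp_force: 0.0
```

{"method": "jog_arm", "body": {
  "motion": [
    [[-0.25,-1,0,0,0,0,0],[-0.25,-1,0,0,0,0,0],[-0.25,-1,0,0,0,0,0]]
  ]
}}

```text
time_s: 0.85
tool_pos: [0.3438, 0.4074, 0.2955]
tool_rot: [-179.8, 0.0, 179.4]
force: [0.1, 0.7, 0.0]
grip_width: 0.0872
grasp_force: 0.0
```

{"method": "jog_arm", "body": {
  "motion": [
    [[-0.25,-1,0,0,0,0,0],[-0.25,-1,0,0,0,0,0],[-0.25,-1,0,0,0,0,0]]
  ]
}}

```text
time_s: 1.15
tool_pos: [0.3684, 0.3077, 0.2959]
tool_rot: [-179.8, 0.0, 179.4]
force: [-0.5, 0.3, 0.3]
grip_width: 0.0868
grasp_force: 0.0
```

{"method": "jog_arm", "body": {
  "motion": [
    [[-0.25,-1,0,0,0,0,0],[-0.25,-1,0,0,0,0,0],[-0.25,-1,0,0,0,0,0]]
  ]
}}

```text
time_s: 1.45
tool_pos: [0.3931, 0.2079, 0.2961]
tool_rot: [-179.9, 0.0, 179.4]
force: [-0.7, 0.1, -0.2]
grip_width: 0.0869
grasp_force: 0.0
```

{"method": "jog_arm", "body": {
  "motion": [
    [[-0.25,-1,0,0,0,0,0],[-0.25,-1,0,0,0,0,0],[-0.25,-1,0,0,0,0,0],[-0.25,-1,0,0,0,0,0]]
  ]
}}

```text
time_s: 1.85
tool_pos: [0.4165, 0.1133, 0.2961]
tool_rot: [180.0, -0.0, 179.8]
force: [-0.0, 0.2, 0.1]
grip_width: 0.0867
grasp_force: 0.0
```

```bash
python3 - <<'E'
from h import *
o=env.get_obs(); print(o["tool_pos"],o["tool_rot"],o["qpos"],o["time_s"])
p,d=env.read_camera("wrist"); cv2.imwrite("pics/w1.png",p[:,:,::-1]); np.savez("w1.npz",d=d,pos=o["tool_pos"],rot=o["tool_rot"])
E
```

```text
[0.41649367 0.11330928 0.29614147] [ 1.79960019e+02 -3.77978560e-02  1.79794259e+02] [-36.78250286 -10.82833265  15.69704075 106.88754198   2.88049666
  83.57453951  68.11906274] 1.85
```

View pics/w1.png

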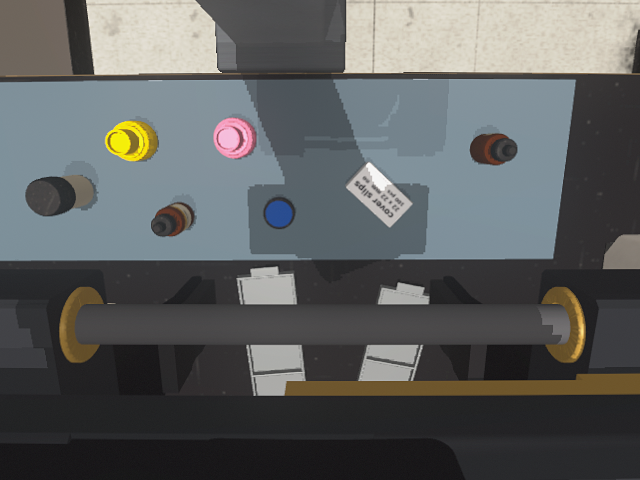

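Wrist view: carton (379,194) lies diagonally, filter (278,212), bottles (172,219) and (493,149), lens case (50,196). The near parts of tray_three (270,330) and tray_two (395,330) are visible, and the gripper hides the rest. I measure from these.

```bash
python3 - <<'E'
from h import *
np.set_printoptions(precision=1,suppress=True)
z=np.load("w1.npz"); ob={"tool_pos":z["pos"],"tool_rot":z["rot"]}; d=z["d"]
p=cv2.imread("pics/w1.png"); W=world("wrist",d,ob); hsv=cv2.cvtColor(p,cv2.COLOR_BGR2HSV)
q=cv2.imread("pics/side0.png"); hs=cv2.cvtColor(q,cv2.COLOR_BGR2HSV); Ws=world("side",np.load("side0.npy"))
print("mat z",np.nanmedian(W[:,:,2][100:240,200:500]))
for n,H,w,o,box in(("wrist",hsv,W,ob,(330,150,430,235)),("side",hs,Ws,None,(210,210,240,245))):
    m=((w[:,:,2]>.0155)&(w[:,:,2]<.035)).astype(np.uint8); k=np.zeros_like(m); k[box[1]:box[3],box[0]:box[2]]=1
    c=max(cv2.findContours(m*k,0,2)[0],key=cv2.contourArea)
    r=cv2.minAreaRect((onplane(n,c.reshape(-1,2),.020,o)[:,:2]*1000).astype(np.float32)); print("carton",n,r,cv2.boxPoints(r).round(1).tolist())
# tops of stock in wrist view
for nm,(u0,v0,u1,v1) in dict(b1=(145,195,200,240),b2=(465,125,525,170),lens=(20,170,100,220)).items():
    s=W[v0:v1,u0:u1].reshape(-1,3); zt=np.nanpercentile(s[:,2],98); t=s[s[:,2]>zt-.005]
    print(nm,zt*1000,(np.nanmin(t,0)+np.nanmax(t,0))[:2]*500,(np.nanmax(t,0)-np.nanmin(t,0))[:2]*1000)
# trays: corners of grey regions
for n,H,w,o,pts in(("wrist",hsv,W,ob,((270,295),(395,305))),("side",hs,Ws,None,((305,197),(261,173)))):
    g=((H[:,:,1]<45)&(H[:,:,2]>(110 if n=="side" else 150))&(w[:,:,2]<.02)&(w[:,:,0]>.487)).astype(np.uint8)
    for pt in pts:
        for c in cv2.findContours(cv2.morphologyEx(g,3,np.ones((3,3))),0,2)[0]:
            if cv2.pointPolygonTest(c,pt,False)>=0:
                P=(onplane(n,c.reshape(-1,2),.008,o)[:,:2]*1000).astype(np.float32); r=cv2.minAreaRect(P); print("tray",n,pt,r); 
                print(cv2.approxPolyDP(P,4,True).reshape(-1,2).tolist())
cv2.imwrite("pics/wt.png",cv2.resize(p[260:400,220:450],None,fx=3.4,fy=3.4,interpolation=3))
E
```

```text
mat z 0.0016055857777879101
carton wrist ((407.5101013183594, 171.06591796875), (62.04873275756836, 34.13943099975586), 47.574764251708984) [[374.0, 159.6999969482422], [399.20001220703125, 136.60000610351562], [441.0, 182.5], [415.79998779296875, 205.5]]
carton side ((410.0771179199219, 170.99391174316406), (64.5308609008789, 34.49665069580078), 47.100067138671875) [[375.5, 159.10000610351562], [400.70001220703125, 135.60000610351562], [444.70001220703125, 182.89999389648438], [419.3999938964844, 206.39999389648438]]
b1 67.99812636994973 [431.1 -35.3] [8.8 9.6]
b2 68.57382145842996 [362.5 278.8] [8.7 8.6]
lens 61.22072757795898 [ 404.8 -140.7] [34.4 34.3]
tray wrist (270, 295) ((507.8778076171875, 53.58589172363281), (62.49000930786133, 41.3565673828125), 89.93904876708984)
[[495.13568115234375, 82.00254821777344], [496.24835205078125, 66.86785125732422], [487.2076416015625, 60.65850830078125], [489.4284973144531, 37.99071502685547], [498.48272705078125, 36.5296516418457], [499.6058349609375, 22.40545654296875], [528.5260620117188, 25.352285385131836], [523.8416748046875, 28.8679332
[... 393 characters left out ...]
92166137695], [497.95513916015625, 38.003292083740234], [504.36285400390625, 22.061941146850586], [678.9631958007812, 36.905517578125], [680.3139038085938, 52.48134231567383], [688.3404541015625, 57.19131851196289]]
tray side (261, 173) ((591.8446655273438, 193.98348999023438), (63.10136032104492, 167.3311767578125), 78.25523376464844)
[[675.3642578125, 188.98167419433594], [661.8870239257812, 211.41680908203125], [528.4628295898438, 239.38626098632812], [513.7918701171875, 222.958740234375], [508.2148742675781, 197.68878173828125], [515.8190307617188, 190.74424743652344], [512.3870239257812, 179.3269500732422], [657.7547607421875, 150.04568481445312], [671.207275390625, 164.68153381347656]]
```

View pics/wt.png

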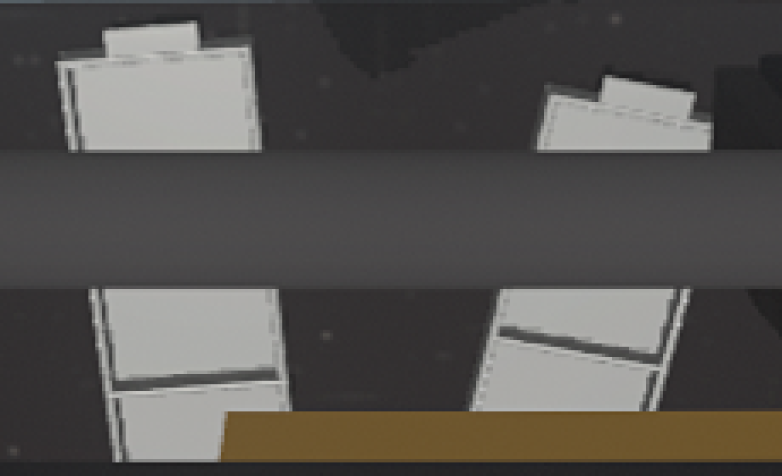

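Tray_three centre is about (587.5, 59.8) mm at yaw 4.7°, and tray_two about (591, 194) mm at yaw -11.6°; sizes match those given. The carton is at (408.5, 171) mm with its long axis at 47.5° and measures 62x34. I take the carton first.

{"method": "jog_arm", "body": {
  "motion": [
    [[0.08,0.577,1,0,0,-0.13,0],[0.08,0.577,1,0,0,-0.13,0],[0.08,0.577,1,0,0,-0.13,0],[0.08,0.577,1,0,0,-0.13,0]]
  ]
}}

```text
time_s: 2.3
tool_pos: [0.4055, 0.1732, 0.1936]
tool_rot: [-180.0, -0.3, -156.3]
force: [0.0, -0.3, 0.8]
grip_width: 0.0871
grasp_force: 0.0
```

{"method": "jog_arm", "body": {
  "motion": [
    [[0,0,0.9,0,0,-0.135,0],[0,0,0.9,0,0,-0.135,0],[0,0,0.9,0,0,-0.135,0],[0,0,0.9,0,0,-0.135,0]]
  ]
}}

```text
time_s: 2.7
tool_pos: [0.4084, 0.1711, 0.1066]
tool_rot: [180.0, -0.0, -132.4]
force: [0.3, 0.3, 0.4]
grip_width: 0.0869
grasp_force: 0.0
```

```bash
cat >> h.py <<'E'
def go(x,y,z,yaw=None):
    "tool-frame shift (units 0.1 m, turn/180) from the measured pose to a target in mm/deg"
    o=env.get_obs(); Rm=R.from_euler("xyz",o["tool_rot"],degrees=True)
    s=Rm.inv().apply(np.array([x,y,z])/1000-o["tool_pos"])*10
    t=(Rm.inv()*R.from_euler("xyz",[180,0,yaw],degrees=True)).as_rotvec()/np.pi if yaw is not None else 0
    print(np.round(o["tool_pos"]*1000,1),np.round(o["tool_rot"],1),"t",o["time_s"],"shift",np.round(s,3),"turn",np.round(t,4))
E
python3 - <<'E'
from h import *
go(408.5,171,25,227.5)
p,d=env.read_camera("wrist"); cv2.imwrite("pics/w2.png",p[:,:,::-1])
E
```

```text
[408.4 171.1 106.6] [ 180.    -0.  -132.4] t 2.7 shift [ 0.    -0.001  0.816] turn [ 0.     -0.0002  0.0005]
```

View pics/w2.png

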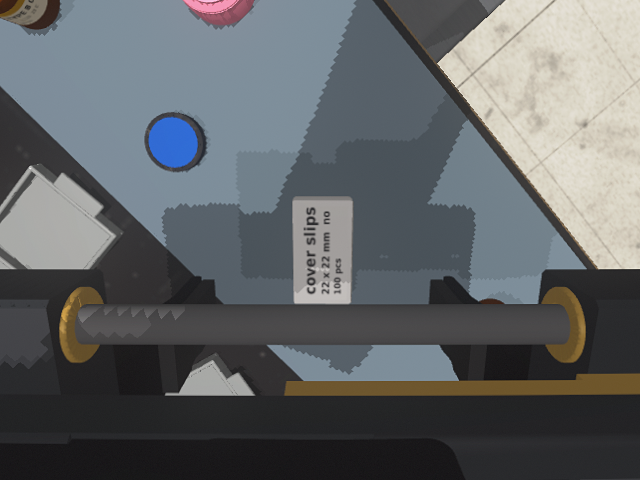

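The carton is centred between the fingers (about column 323) and square to them. I descend, grip and lift.

{"method": "jog_arm", "body": {
  "motion": [
    [[0,0,0.816,0,0,0,0],[0,0,0.816,0,0,0,0],[0,0,0.816,0,0,0,0.3],[0,0,0.816,0,0,0,1],[0,0,0.816,0,0,0,1]]
  ],
  "grip_force": 15
}}

```text
time_s: 3.25
tool_pos: [0.4106, 0.1716, 0.0274]
tool_rot: [-179.9, 0.3, -132.4]
force: [0.2, -0.6, -0.2]
grip_width: 0.0709
grasp_force: 0.0
```

{"method": "jog_arm", "body": {
  "motion": [
    [[0,0,0,0,0,0,1],[0,0,0,0,0,0,1],[0,0,0,0,0,0,1],[0,0,0,0,0,0,1],[0,0,0,0,0,0,1]]
  ]
}}

```text
time_s: 3.75
tool_pos: [0.4086, 0.1705, 0.0252]
tool_rot: [180.0, 0.0, -132.3]
force: [-0.1, 0.0, 1.6]
grip_width: 0.0342
grasp_force: 15.0
```

{"method": "jog_arm", "body": {
  "motion": [
    [[0,0,-0.2,0,0,0,1],[0,0,-0.4,0,0,0,1],[0,0,-0.8,0,0,0,1],[0,0,-0.8,0,0,0,1]]
  ]
}}

```text
time_s: 4.15
tool_pos: [0.4117, 0.1719, 0.1094]
tool_rot: [-179.9, 0.5, -132.3]
force: [0.2, 1.4, -0.1]
grip_width: 0.0339
grasp_force: 15.0
```

```bash
python3 - <<'E'
from h import *
go(485,185,105,198); go(562,200,27,168.4)
E
```

```text
[411.7 171.9 109.4] [-179.9    0.5 -132.3] t 4.15 shift [-0.59  -0.454  0.05 ] turn [-1.000e-04  2.800e-03  1.648e-01]
[411.7 171.9 109.4] [-179.9    0.5 -132.3] t 4.15 shift [-1.213 -0.92   0.836] turn [0.0007 0.0028 0.3292]
```

{"method": "jog_arm", "body": {
  "motion": [
    [[-0.619,-0.47,0,0,0,0.164,1],[-0.619,-0.47,0,0,0,0.164,1],[-0.619,-0.47,0,0,0,0.164,1],[-0.619,-0.47,0,0,0,0.164,1]]
  ]
}}

```text
time_s: 4.55
tool_pos: [0.4852, 0.1841, 0.1038]
tool_rot: [-179.9, -0.1, -162.2]
force: [-0.2, 0.8, -0.3]
grip_width: 0.0339
grasp_force: 15.0
```

{"method": "jog_arm", "body": {
  "motion": [
    [[-0.779,-0.095,0,0,0,0.164,1],[-0.779,-0.095,0,0,0,0.164,1],[-0.779,-0.095,0,0,0,0.164,1],[-0.779,-0.095,0,0,0,0.164,1],[-0.779,-0.095,0,0,0,0.164,1]]
  ]
}}

```text
time_s: 5.05
tool_pos: [0.5615, 0.1995, 0.1037]
tool_rot: [-179.9, -0.1, 168.6]
force: [-0.9, 0.7, -0.2]
grip_width: 0.0343
grasp_force: 15.0
```

{"method": "jog_arm", "body": {
  "motion": [
    [[0,0,0.4,0,0,0,1],[0,0,0.4,0,0,0,1],[0,0,0.4,0,0,0,1]]
  ]
}}

```text
time_s: 5.35
tool_pos: [0.561, 0.1993, 0.0643]
tool_rot: [-179.9, -0.1, 168.7]
force: [0.0, -0.4, 0.6]
grip_width: 0.0343
grasp_force: 15.0
```

```bash
python3 - <<'E'
from h import *
go(562,200,27,168.4)
p,d=env.read_camera("wrist"); cv2.imwrite("pics/w3.png",p[:,:,::-1])
p,d=env.read_camera("side"); cv2.imwrite("pics/s3.png",cv2.resize(p[100:260,160:390,::-1],None,fx=3,fy=3))
E
```

```text
[561.  199.3  64.3] [-1.799e+02 -1.000e-01  1.687e+02] t 5.35 shift [-0.01   0.009  0.373] turn [-0.0005 -0.0006  0.0016]
```

View pics/w3.png

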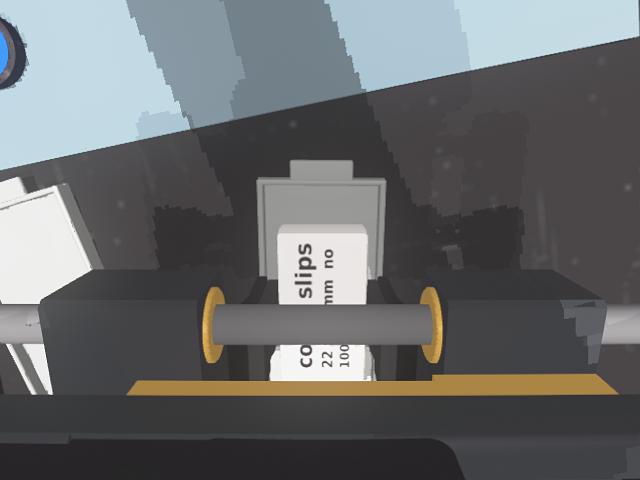

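The carton sits laterally centred on the tray (tray 258–386, carton 278–368) and parallel to it. I lower and release.

{"method": "jog_arm", "body": {
  "motion": [
    [[-0.01,0.01,0.3,0,0,0,1],[-0.01,0.01,0.37,0,0,0,1],[-0.01,0.01,0.38,0,0,0,1],[-0.01,0.01,0.38,0,0,0,1]]
  ]
}}

```text
time_s: 5.85
tool_pos: [0.5636, 0.2007, 0.028]
tool_rot: [180.0, 0.1, 168.6]
force: [-0.0, 0.2, -0.5]
grip_width: 0.0341
grasp_force: 15.0
```

{"method": "jog_arm", "body": {
  "motion": [
    [[0,0,0,0,0,0,0.5],[0,0,0,0,0,0,0.35],[0,0,0,0,0,0,0.35],[0,0,-0.3,0,0,0,0],[0,0,-0.8,0,0,0,0]]
  ]
}}

```text
time_s: 6.35
tool_pos: [0.5604, 0.1996, 0.1047]
tool_rot: [-179.7, -0.3, 168.6]
force: [0.8, 0.1, 0.4]
grip_width: 0.0655
grasp_force: 0.0
```

{"method": "jog_arm", "body": {
  "motion": [
    [[0,0,-0.4,0,0,0,0],[0,0,-0.4,0,0,0,0],[0,0,-0.4,0,0,0,0]]
  ]
}}

```text
time_s: 6.65
tool_pos: [0.5638, 0.2009, 0.1484]
tool_rot: [179.9, 0.1, 168.6]
force: [-0.3, -0.8, -0.3]
grip_width: 0.0848
grasp_force: 0.0
```

```bash
python3 - <<'E'
from h import *
go(480,240,147,180); go(362,277.8,100,180)
p,d=env.read_camera("side"); W=world("side",d)
s=W[150:200,225:290].reshape(-1,3); t=s[(s[:,2]>.0165)&(s[:,2]<.03)]
if len(t): print(len(t),cv2.minAreaRect((t[:,:2]*1000).astype(np.float32)),np.median(t[:,2]))
E
```

```text
[563.8 200.9 148.4] [1.799e+02 1.000e-01 1.686e+02] t 6.65 shift [0.898 0.219 0.013] turn [ 0.0006  0.0007 -0.0632]
[563.8 200.9 148.4] [1.799e+02 1.000e-01 1.686e+02] t 6.65 shift [2.131 0.356 0.48 ] turn [ 0.0006  0.0007 -0.0632]
303 ((588.5718383789062, 186.28770446777344), (57.22460174560547, 149.8682861328125), 76.2283706665039) 0.021304610906995425
```

{"method": "jog_arm", "body": {
  "motion": [
    [[0.9,0.22,0,0,0,-0.063,0],[0.9,0.22,0,0,0,-0.063,0],[0.9,0.22,0,0,0,-0.063,0]]
  ]
}}

```text
time_s: 7.0
tool_pos: [0.4726, 0.2431, 0.1444]
tool_rot: [-180.0, -0.4, -179.5]
force: [0.2, -0.2, 0.5]
grip_width: 0.0868
grasp_force: 0.0
```

{"method": "jog_arm", "body": {
  "motion": [
    [[1,0.2,0,0,0,0,0],[1,0.2,0,0,0,0,0],[1,0.2,0,0,0,0,0]]
  ]
}}

```text
time_s: 7.3
tool_pos: [0.3728, 0.2606, 0.1446]
tool_rot: [-179.9, -0.4, -179.7]
force: [1.2, 0.0, 0.2]
grip_width: 0.087
grasp_force: 0.0
```

{"method": "jog_arm", "body": {
  "motion": [
    [[0.18,0.178,0.4,0,0,0,0],[0.18,0.178,0.4,0,0,0,0],[0.18,0.178,0.4,0,0,0,0],[0.18,0.178,0.4,0,0,0,0]]
  ]
}}

```text
time_s: 7.7
tool_pos: [0.3626, 0.2771, 0.1073]
tool_rot: [-180.0, 0.0, 179.9]
force: [0.5, -0.1, -0.4]
grip_width: 0.087
grasp_force: 0.0
```

```bash
python3 - <<'E'
from h import *
go(362,277.8,28,180)
p,d=env.read_camera("wrist"); cv2.imwrite("pics/w4.png",p[:,:,::-1])
p,d=env.read_camera("scene"); cv2.imwrite("pics/s4.png",p[150:400,80:400,::-1])
E
```

```text
[362.6 277.1 107.3] [-180.     0.   179.9] t 7.7 shift [0.007 0.007 0.793] turn [-0.0001  0.0003 -0.0007]
```

View pics/w4.png

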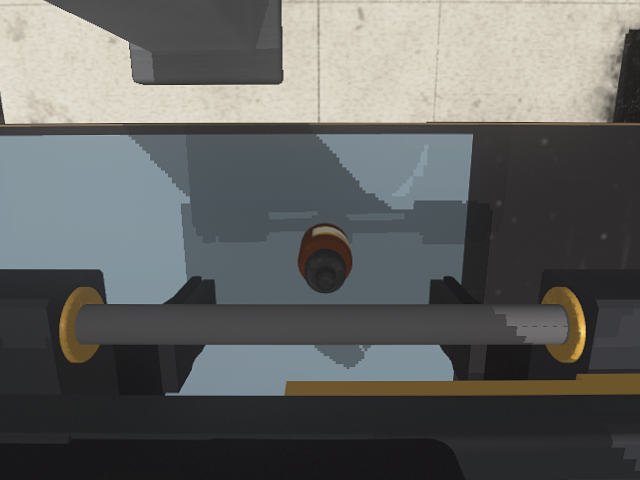

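Bottle_2 is between the fingers at column 325, upright with clear room. I descend and grip.

{"method": "jog_arm", "body": {
  "motion": [
    [[0.015,0.008,0.5,0,0,0,0],[0.015,0.008,0.79,0,0,0,0],[0.015,0.008,0.79,0,0,0,0],[0.015,0.008,0.79,0,0,0,0.45],[0.015,0.008,0.79,0,0,0,0.6]]
  ],
  "grip_force": 10
}}

```text
time_s: 8.3
tool_pos: [0.3614, 0.2796, 0.03]
tool_rot: [179.9, 0.2, 179.9]
force: [0.1, 0.5, -0.7]
grip_width: 0.0779
grasp_force: 0.0
```

{"method": "jog_arm", "body": {
  "motion": [
    [[0,0,0,0,0,0,0.8],[0,0,0,0,0,0,1],[0,0,0,0,0,0,1],[0,0,0,0,0,0,1],[0,0,0,0,0,0,1]]
  ]
}}

```text
time_s: 8.8
tool_pos: [0.3597, 0.2785, 0.0281]
tool_rot: [180.0, 0.0, 180.0]
force: [-0.3, -0.3, -0.9]
grip_width: 0.0389
grasp_force: 0.0
```

{"method": "jog_arm", "body": {
  "motion": [
    [[0,0,-0.2,0,0,0,1],[0,0,-0.5,0,0,0,1],[0,0,-1,0,0,0,1],[0,0,-1,0,0,0,1]]
  ]
}}

```text
time_s: 9.2
tool_pos: [0.3631, 0.2814, 0.134]
tool_rot: [179.5, 0.5, 180.0]
force: [1.4, 0.9, -0.4]
grip_width: 0.0071
grasp_force: 0.0
```

```bash
python3 - <<'E'
from h import *
go(480,225,128,180); go(633.6,185.3,30,180)
E
```

```text
[363.1 281.4 134. ] [179.5   0.5 180. ] t 9.2 shift [-1.169 -0.564  0.065] turn [ 0.0027  0.0026 -0.0002]
[363.1 281.4 134. ] [179.5   0.5 180. ] t 9.2 shift [-2.697 -0.968  1.054] turn [ 0.0027  0.0026 -0.0002]
```

The fingers were still closing when I lifted, so the bottle isn't held. I check where it stands.

{"method": "jog_arm", "body": {
  "motion": [
    [[0,0,0,0,0,0,0],[0,0,0,0,0,0,0],[0,0,0,0,0,0,0],[0,0,0,0,0,0,0],[0,0,0,0,0,0,0]]
  ]
}}

```text
time_s: 9.7
tool_pos: [0.3594, 0.2781, 0.1272]
tool_rot: [-179.9, -0.1, 180.0]
force: [0.5, -0.5, -0.1]
grip_width: 0.0392
grasp_force: 0.0
```

{"method": "jog_arm", "body": {
  "motion": [
    [[0,0,0,0,0,0,0],[0,0,0,0,0,0,0],[0,0,0,0,0,0,0],[0,0,0,0,0,0,0],[0,0,0,0,0,0,0]]
  ]
}}

```text
time_s: 10.2
tool_pos: [0.3598, 0.2785, 0.128]
tool_rot: [180.0, 0.0, 180.0]
force: [-0.4, 0.7, -0.0]
grip_width: 0.0794
grasp_force: 0.0
```

```bash
python3 - <<'E'
from h import *
go(361,278,28,180); ob=env.get_obs(); print(ob["grip_width"])
p,d=env.read_camera("wrist"); cv2.imwrite("pics/w5.png",p[:,:,::-1])
W=world("wrist",d,ob)[200:303,240:400].reshape(-1,3); zt=np.nanpercentile(W[:,2],99); t=W[W[:,2]>zt-.004]
print(zt,np.nanmin(t,0),np.nanmax(t,0),np.nanmean(t,0))
E
```

```text
[359.8 278.5 128. ] [180.   0. 180.] t 10.2 shift [-0.012 -0.005  1.   ] turn [ 0.      0.0001 -0.0002]
0.07943985101439231
0.06786824565904245 [0.35793626 0.27514168 0.06386901] [0.36756446 0.28399192 0.07106025] [0.36213518 0.27942766 0.06801755]
```

View pics/w5.png

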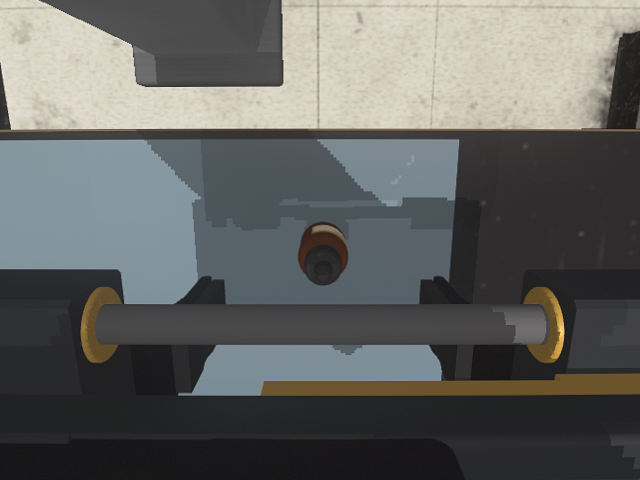

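Bottle_2 still stands upright and unmoved, at about (362, 279) mm. I go again and wait for the grip.

{"method": "jog_arm", "body": {
  "motion": [
    [[-0.02,0.008,0.5,0,0,0,0],[-0.02,0.008,1,0,0,0,0],[-0.02,0.008,1,0,0,0,0],[-0.02,0.008,1,0,0,0,0.4],[-0.02,0.008,1,0,0,0,0.7]]
  ],
  "grip_force": 10
}}

```text
time_s: 10.75
tool_pos: [0.3633, 0.2807, 0.0303]
tool_rot: [179.8, 0.2, 180.0]
force: [-0.1, 0.1, 1.1]
grip_width: 0.0781
grasp_force: 0.0
```

{"method": "jog_arm", "body": {
  "motion": [
    [[0,0,0,0,0,0,0.8],[0,0,0,0,0,0,1],[0,0,0,0,0,0,1],[0,0,0,0,0,0,1],[0,0,0,0,0,0,1]]
  ]
}}

```text
time_s: 11.25
tool_pos: [0.3618, 0.2794, 0.0282]
tool_rot: [180.0, 0.0, 180.0]
force: [-0.5, 0.4, -0.2]
grip_width: 0.0388
grasp_force: 0.0
```

{"method": "jog_arm", "body": {
  "motion": [
    [[0,0,0,0,0,0,1],[0,0,0,0,0,0,1],[0,0,0,0,0,0,1],[0,0,0,0,0,0,1]]
  ]
}}

```text
time_s: 11.65
tool_pos: [0.3617, 0.2792, 0.028]
tool_rot: [-180.0, -0.0, 180.0]
force: [-0.4, -1.0, 1.7]
grip_width: 0.0285
grasp_force: 10.0
```

Gripped (28.5 mm, 10 N). I lift, carry it in front of the left microscope, then into tray_two.

{"method": "jog_arm", "body": {
  "motion": [
    [[0,0,-0.2,0,0,0,1],[0,0,-0.5,0,0,0,1],[0,0,-0.9,0,0,0,1],[0,0,-0.9,0,0,0,1]]
  ]
}}

```text
time_s: 12.05
tool_pos: [0.3646, 0.2818, 0.1228]
tool_rot: [179.6, 0.4, 180.0]
force: [0.6, 0.5, 0.9]
grip_width: 0.0284
grasp_force: 10.0
```

{"method": "jog_arm", "body": {
  "motion": [
    [[-0.14,-0.4,0,0,0,0,1],[-0.28,-0.79,0,0,0,0,1],[-0.28,-0.79,0,0,0,0,1]]
  ]
}}

```text
time_s: 12.35
tool_pos: [0.391, 0.195, 0.1173]
tool_rot: [-179.9, -0.0, 179.5]
force: [-0.3, -0.2, 0.3]
grip_width: 0.0289
grasp_force: 10.0
```

{"method": "jog_arm", "body": {
  "motion": [
    [[-0.4,-0.02,0,0,0,0,1],[-0.8,-0.05,0,0,0,0,1],[-1,-0.05,0,0,0,0,1]]
  ]
}}

```text
time_s: 12.65
tool_pos: [0.4924, 0.1947, 0.1176]
tool_rot: [-180.0, 0.1, 179.9]
force: [0.3, 0.1, -1.2]
grip_width: 0.0286
grasp_force: 10.0
```

{"method": "jog_arm", "body": {
  "motion": [
    [[-0.4,-0.02,0,0,0,0,1],[-0.8,-0.05,0,0,0,0,1],[-1,-0.05,0,0,0,0,1]]
  ]
}}

```text
time_s: 12.95
tool_pos: [0.5923, 0.1896, 0.1168]
tool_rot: [-179.9, 0.1, 179.9]
force: [0.1, 0.4, -0.3]
grip_width: 0.0285
grasp_force: 10.0
```

{"method": "jog_arm", "body": {
  "motion": [
    [[-0.3,-0.04,0,0,0,0,1],[-0.43,-0.04,0,0,0,0,1],[-0.43,-0.04,0,0,0,0,1],[-0.43,-0.04,0,0,0,0,1],[-0.43,-0.04,0,0,0,0,1]]
  ]
}}

```text
time_s: 13.45
tool_pos: [0.6315, 0.1867, 0.1174]
tool_rot: [180.0, -0.1, -180.0]
force: [-0.0, 0.1, -0.7]
grip_width: 0.0286
grasp_force: 10.0
```

```bash
python3 - <<'E'
from h import *
go(633.6,185.3,30,180); print(env.get_obs()["grip_width"])
p,d=env.read_camera("side"); a=cv2.resize(p[100:240,190:370,::-1],None,fx=4.2,fy=4.2,interpolation=3); cv2.imwrite("pics/s6.png",a)
E
```

```text
[631.5 186.7 117.4] [ 1.8e+02 -1.0e-01 -1.8e+02] t 13.45 shift [-0.023 -0.015  0.874] turn [ 0.0001 -0.0005  0.0001]
0.028613619288839123
```

View pics/s6.png

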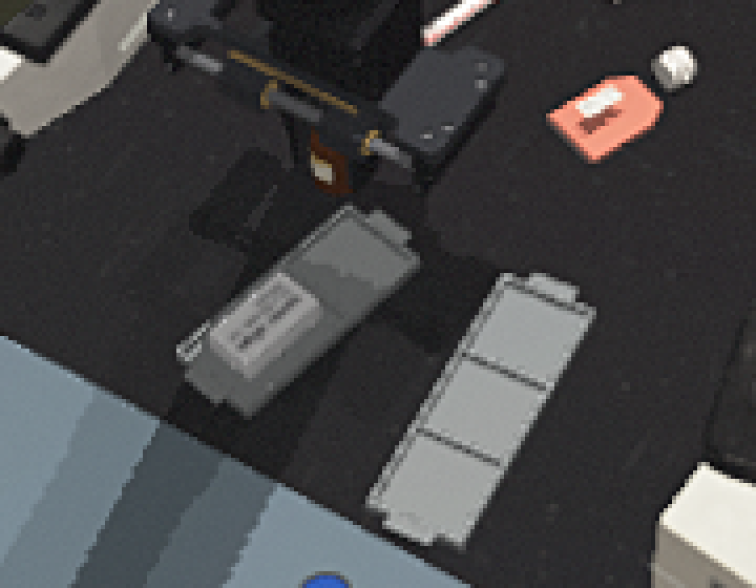

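The carton lies flat and lengthwise in the long cell (crop 265,325). The bottle hangs upright behind it. I lower it into the square cell.

{"method": "jog_arm", "body": {
  "motion": [
    [[-0.02,-0.014,0.5,0,0,0,1],[-0.02,-0.014,0.75,0,0,0,1],[-0.02,-0.014,0.85,0,0,0,1],[-0.02,-0.014,0.88,0,0,0,1],[-0.02,-0.014,0.88,0,0,0,1]]
  ]
}}

```text
time_s: 14.0
tool_pos: [0.6353, 0.1852, 0.0311]
tool_rot: [180.0, 0.1, 180.0]
force: [0.1, 0.2, -0.3]
grip_width: 0.0287
grasp_force: 10.0
```

{"method": "jog_arm", "body": {
  "motion": [
    [[0,0,0,0,0,0,1],[0,0,0,0,0,0,0.5],[0,0,0,0,0,0,0.3],[0,0,0,0,0,0,0.3],[0,0,0,0,0,0,0.3]]
  ]
}}

```text
time_s: 14.5
tool_pos: [0.6348, 0.1848, 0.0303]
tool_rot: [180.0, 0.0, 180.0]
force: [0.8, -0.2, -0.8]
grip_width: 0.0527
grasp_force: 0.0
```

{"method": "jog_arm", "body": {
  "motion": [
    [[0,0,0,0,0,0,0.3],[0,0,0,0,0,0,0.3],[0,0,-0.3,0,0,0,0.3],[0,0,-1,0,0,0,0],[0,0,-1,0,0,0,0]]
  ]
}}

```text
time_s: 15.0
tool_pos: [0.6369, 0.185, 0.1346]
tool_rot: [179.9, 0.3, 180.0]
force: [1.0, 0.2, 1.3]
grip_width: 0.0702
grasp_force: 0.0
```

```bash
python3 - <<'E'
from h import *
go(431,-36.5,125,180)
E
```

```text
[636.9 185.  134.6] [179.9   0.3 180. ] t 15.0 shift [ 2.058 -2.217  0.08 ] turn [ 0.0006  0.0019 -0.0003]
```

```bash
python3 - <<'E'
from h import *
for n in("side","scene"):
    W=world(n,np.load(n+"0.npy")).reshape(-1,3)
    for a,b in((.03,.1),(.1,.2),(.2,.3),(.3,.45)):
        s=W[(W[:,2]>a)&(W[:,2]<b)&(W[:,0]>.44)&(W[:,0]<.62)&(W[:,1]<0)&(W[:,1]>-.3)]
        if len(s)>5: print(n,a,b,len(s),"minx",np.percentile(s[:,0],1),"maxy",np.percentile(s[:,1],99), "minx at y>-.12",s[s[:,1]>-.12][:,0].min() if (s[:,1]>-.12).any() else None)
E
```

```text
side 0.03 0.1 1785 minx 0.5176997021361118 maxy -0.08679435950522482 minx at y>-.12 0.44071171241845863
side 0.1 0.2 87 minx 0.5575393021842114 maxy -0.10776319475167799 minx at y>-.12 0.5640390633407844
side 0.2 0.3 2046 minx 0.48586357368019956 maxy -0.11656132510333146 minx at y>-.12 0.49594876552129685
side 0.3 0.45 1033 minx 0.48208463281590097 maxy -0.12504936423367172 minx at y>-.12 0.5435794765883735
scene 0.03 0.1 2229 minx 0.5147485491065305 maxy -0.08682611056948389 minx at y>-.12 0.5225205273845632
scene 0.1 0.2 1335 minx 0.5525194116710513 maxy -0.10076269272365666 minx at y>-.12 0.5758627148486408
scene 0.2 0.3 2178 minx 0.4826985771929387 maxy -0.11325516151866481 minx at y>-.12 0.4931564289476906
scene 0.3 0.45 794 minx 0.4792143482236663 maxy -0.1264162680370539 minx at y>-.12 0.5411920184060146
```

{"method": "jog_arm", "body": {
  "motion": [
    [[0.5,-0.2,0,0,0,0.04,0],[1,-0.5,0,0,0,0.1,0],[1,-0.5,0,0,0,0.111,0],[1,-0.5,0,0,0,0.111,0]]
  ]
}}

```text
time_s: 15.4
tool_pos: [0.5329, 0.1337, 0.13]
tool_rot: [180.0, -0.1, 159.9]
force: [1.3, 0.6, -1.2]
grip_width: 0.0866
grasp_force: 0.0
```

```bash
python3 - <<'E'
from h import *
go(432,90,130,160); go(432,0,130,160)
ob=env.get_obs()
p,d=env.read_camera("side"); W=world("side",d)
cv2.imwrite("pics/s7.png",cv2.resize(p[100:240,190:370,::-1],None,fx=4.2,fy=4.2,interpolation=3))
E
```

```text
[532.9 133.7 130. ] [ 1.800e+02 -1.000e-01  1.599e+02] t 15.4 shift [ 0.798 -0.757  0.001] turn [ 0.0002 -0.0004 -0.0006]
[532.9 133.7 130. ] [ 1.800e+02 -1.000e-01  1.599e+02] t 15.4 shift [ 0.488 -1.602 -0.   ] turn [ 0.0002 -0.0004 -0.0006]
```

{"method": "jog_arm", "body": {
  "motion": [
    [[0.4,-0.38,0,0,0,0,0],[0.8,-0.757,0,0,0,0,0],[0.8,-0.757,0,0,0,0,0]]
  ]
}}

```text
time_s: 15.75
tool_pos: [0.4301, 0.0897, 0.129]
tool_rot: [-179.9, -0.2, 160.1]
force: [0.2, 0.6, 0.5]
grip_width: 0.0871
grasp_force: 0.0
```

{"method": "jog_arm", "body": {
  "motion": [
    [[-0.15,-0.42,0,0,0,0,0],[-0.308,-0.846,0,0,0,0,0],[-0.308,-0.846,0,0,0,0,0]]
  ]
}}

```text
time_s: 16.05
tool_pos: [0.4355, -0.0042, 0.1312]
tool_rot: [-180.0, 0.2, 159.6]
force: [-0.2, 0.4, -0.4]
grip_width: 0.0872
grasp_force: 0.0
```

{"method": "jog_arm", "body": {
  "motion": [
    [[-0.125,-0.343,0,0,0,0,0],[-0.125,-0.343,0,0,0,0,0],[-0.125,-0.343,0,0,0,0,0],[-0.125,-0.343,0,0,0,0,0],[-0.125,-0.343,0,0,0,0,0]]
  ]
}}

```text
time_s: 16.55
tool_pos: [0.434, -0.0343, 0.1301]
tool_rot: [-180.0, 0.0, 160.1]
force: [-0.0, -0.3, -0.4]
grip_width: 0.0868
grasp_force: 0.0
```

```bash
cat >> h.py <<'E'
def top(rows=(180,303),cols=(220,420)):
    ob=env.get_obs(); p,d=env.read_camera("wrist")
    W=world("wrist",d,ob)[rows[0]:rows[1],cols[0]:cols[1]].reshape(-1,3); zt=np.nanpercentile(W[:,2],99.5); t=W[W[:,2]>zt-.004]*1000
    print("top",(zt*1000).round(1),"mid",((np.nanmin(t,0)+np.nanmax(t,0))/2).round(1),"ext",np.ptp(t[~np.isnan(t[:,0])],0).round(1),"mean",np.nanmean(t,0).round(1))
    return p
E
python3 - <<'E'
from h import *
p=top(); go(431,-36.5,28,160)
cv2.imwrite("pics/w7.png",p[:,:,::-1])
E
```

```text
top 68.4 mid [431.  -36.2  67.6] ext [9.3 9.  6.3] mean [430.4 -36.   68.1]
[433.9 -34.5 130. ] [-180.     0.   160.1] t 16.6 shift [ 0.021 -0.029  1.02 ] turn [-0.      0.0001  0.0006]
```

View pics/w7.png

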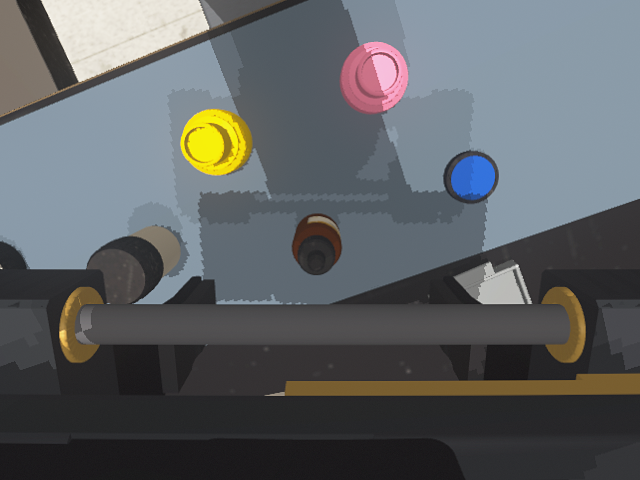

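Bottle_1 is centred between the fingers (317,245), with the lens case (130,265) and filter (471,177) clear of them. I descend, close fully, then check.

{"method": "jog_arm", "body": {
  "motion": [
    [[0.02,-0.025,0.5,0,0,0,0],[0.02,-0.025,0.9,0,0,0,0],[0.02,-0.025,1,0,0,0,0],[0.02,-0.025,1,0,0,0,0.3],[0.02,-0.025,1,0,0,0,0.5]]
  ]
}}

```text
time_s: 17.1
tool_pos: [0.4322, -0.0369, 0.0313]
tool_rot: [180.0, 0.1, 160.0]
force: [-0.2, -0.1, -0.2]
grip_width: 0.078
grasp_force: 0.0
```

{"method": "jog_arm", "body": {
  "motion": [
    [[0,0,0.02,0,0,0,0.8],[0,0,0.02,0,0,0,1],[0,0,0.02,0,0,0,1],[0,0,0.02,0,0,0,1],[0,0,0.02,0,0,0,1]]
  ]
}}

```text
time_s: 17.6
tool_pos: [0.431, -0.0371, 0.0282]
tool_rot: [180.0, 0.0, 160.0]
force: [0.4, 0.2, -0.8]
grip_width: 0.0391
grasp_force: 0.0
```

{"method": "jog_arm", "body": {
  "motion": [
    [[0,0,0,0,0,0,1],[0,0,0,0,0,0,1],[0,0,0,0,0,0,1],[0,0,0,0,0,0,1]]
  ]
}}

```text
time_s: 18.0
tool_pos: [0.4309, -0.0371, 0.028]
tool_rot: [180.0, -0.0, 160.0]
force: [-0.2, -0.3, 1.9]
grip_width: 0.0285
grasp_force: 10.0
```

Gripped. I carry it to the far cell of tray_three.

{"method": "jog_arm", "body": {
  "motion": [
    [[0,0,-0.2,0,0,0,1],[0,0,-0.5,0,0,0,1],[0,0,-0.9,0,0,0,1],[0,0,-0.9,0,0,0,1]]
  ]
}}

```text
time_s: 18.4
tool_pos: [0.4344, -0.0371, 0.1223]
tool_rot: [179.7, 0.4, 160.0]
force: [1.3, 0.2, -0.4]
grip_width: 0.0285
grasp_force: 10.0
```

{"method": "jog_arm", "body": {
  "motion": [
    [[0.15,0.42,0,0,0,0,1],[0.308,0.846,0,0,0,0,1],[0.308,0.846,0,0,0,0,1]]
  ]
}}

```text
time_s: 18.7
tool_pos: [0.4302, 0.0585, 0.1174]
tool_rot: [179.9, -0.1, 160.5]
force: [0.5, -1.1, -0.7]
grip_width: 0.0285
grasp_force: 10.0
```

{"method": "jog_arm", "body": {
  "motion": [
    [[-0.35,0.15,0,0,0,0,1],[-0.691,0.294,0,0,0,0,1],[-0.691,0.294,0,0,0,0,1]]
  ]
}}

```text
time_s: 19.0
tool_pos: [0.5093, 0.0565, 0.1169]
tool_rot: [-179.8, 0.2, 160.0]
force: [-1.0, -0.1, 0.1]
grip_width: 0.0285
grasp_force: 10.0
```

{"method": "jog_arm", "body": {
  "motion": [
    [[-0.35,0.15,0,0,0,0,1],[-0.691,0.294,0,0,0,0,1],[-0.691,0.294,0,0,0,0,1]]
  ]
}}

```text
time_s: 19.3
tool_pos: [0.5835, 0.0604, 0.1164]
tool_rot: [-179.8, 0.1, 160.0]
force: [-0.1, 0.9, 0.4]
grip_width: 0.0288
grasp_force: 10.0
```

{"method": "jog_arm", "body": {
  "motion": [
    [[-0.3,0.12,0,0,0,0,1],[-0.601,0.257,0,0,0,0,1],[-0.601,0.257,0,0,0,0,1],[-0.601,0.257,0,0,0,0,1],[-0.601,0.257,0,0,0,0,1]]
  ]
}}

```text
time_s: 19.8
tool_pos: [0.6445, 0.0639, 0.1176]
tool_rot: [-180.0, -0.1, 160.0]
force: [-0.4, 0.5, 0.0]
grip_width: 0.0284
grasp_force: 10.0
```

```bash
python3 - <<'E'
from h import *
go(646.3,64.6,29.5,160); print(env.get_obs()["grip_width"])
E
```

```text
[644.5  63.9 117.6] [-1.8e+02 -1.0e-01  1.6e+02] t 19.8 shift [-0.016  0.014  0.881] turn [-0.0002 -0.0005 -0.0003]
0.02843224785401031
```

{"method": "jog_arm", "body": {
  "motion": [
    [[-0.01,0.01,0.5,0,0,0,1],[-0.01,0.01,0.75,0,0,0,1],[-0.01,0.01,0.85,0,0,0,1],[-0.01,0.01,0.88,0,0,0,1],[-0.01,0.01,0.88,0,0,0,1]]
  ]
}}

```text
time_s: 20.3
tool_pos: [0.6478, 0.065, 0.0311]
tool_rot: [179.9, 0.1, 160.0]
force: [-1.1, 1.3, -0.3]
grip_width: 0.0287
grasp_force: 10.0
```

{"method": "jog_arm", "body": {
  "motion": [
    [[0,0,0,0,0,0,1],[0,0,0,0,0,0,0.5],[0,0,0,0,0,0,0.3],[0,0,0,0,0,0,0.3],[0,0,0,0,0,0,0.3]]
  ]
}}

```text
time_s: 20.8
tool_pos: [0.6475, 0.0651, 0.0302]
tool_rot: [180.0, 0.0, 160.0]
force: [0.3, 0.9, 0.1]
grip_width: 0.0527
grasp_force: 0.0
```

{"method": "jog_arm", "body": {
  "motion": [
    [[0,0,0,0,0,0,0.3],[0,0,0,0,0,0,0.3],[0,0,-0.3,0,0,0,0.3],[0,0,-1,0,0,0,0],[0,0,-1,0,0,0,0]]
  ]
}}

```text
time_s: 21.3
tool_pos: [0.6496, 0.0646, 0.1344]
tool_rot: [179.8, 0.3, 160.0]
force: [0.1, -0.4, -0.3]
grip_width: 0.0702
grasp_force: 0.0
```

{"method": "jog_arm", "body": {
  "motion": [
    [[0.5,-0.17,0,0,0,-0.04,0],[0.94,-0.342,0,0,0,-0.08,0],[0.94,-0.342,0,0,0,-0.111,0],[0.94,-0.342,0,0,0,-0.111,0],[0.94,-0.342,0,0,0,-0.111,0]]
  ]
}}

```text
time_s: 21.8
tool_pos: [0.5486, 0.0652, 0.1308]
tool_rot: [180.0, 0.1, 179.8]
force: [-0.2, -0.0, 0.4]
grip_width: 0.0869
grasp_force: 0.0
```

```bash
python3 - <<'E'
from h import *
go(446,64,130,180)
p,d=env.read_camera("side"); W=world("side",d)
cv2.imwrite("pics/s8.png",cv2.resize(p[100:240,190:370,::-1],None,fx=4.2,fy=4.2,interpolation=3))
E
```

```text
[548.6  65.2 130.8] [1.800e+02 1.000e-01 1.798e+02] t 21.8 shift [ 1.026 -0.015  0.005] turn [ 0.0002  0.0007 -0.0009]
```

View pics/s8.png

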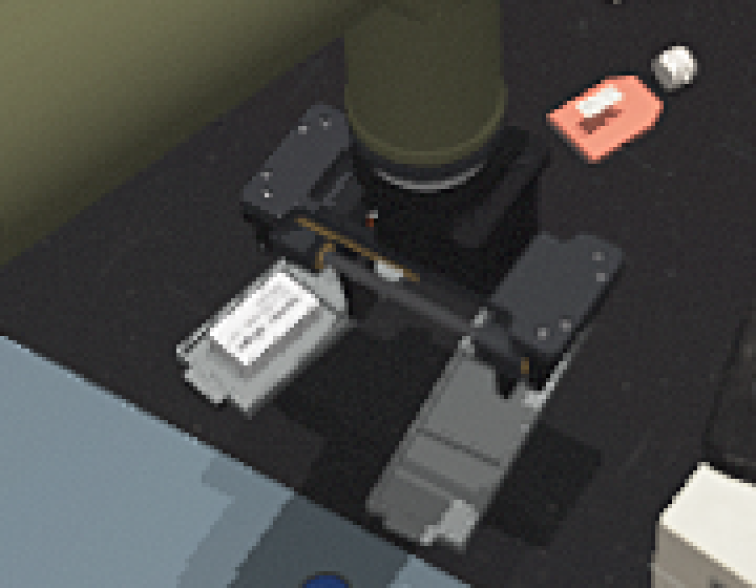

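The gripper hides the bottles in this view; the carton is still well seated. On to the lens case, checking by numbers from here.

{"method": "jog_arm", "body": {
  "motion": [
    [[0.5,0,0,0,0,0,0],[1,0,0,0,0,0,0],[1,0,0,0,0,0,0]]
  ]
}}

```text
time_s: 22.15
tool_pos: [0.441, 0.0648, 0.1281]
tool_rot: [179.9, -0.4, 179.9]
force: [0.7, -0.5, -0.0]
grip_width: 0.0871
grasp_force: 0.0
```

{"method": "jog_arm", "body": {
  "motion": [
    [[0.2,-0.4,0,0,0,0,0],[0.44,-1,0,0,0,0,0],[0.44,-1,0,0,0,0,0]]
  ]
}}

```text
time_s: 22.45
tool_pos: [0.4031, -0.0391, 0.1305]
tool_rot: [-180.0, 0.0, 179.6]
force: [0.1, -0.4, -0.4]
grip_width: 0.0869
grasp_force: 0.0
```

{"method": "jog_arm", "body": {
  "motion": [
    [[0,-0.5,0,0,0,0,0],[0,-1,0,0,0,0,0],[0,-1,0,0,0,0,0]]
  ]
}}

```text
time_s: 22.75
tool_pos: [0.4045, -0.142, 0.1315]
tool_rot: [-179.8, 0.2, 179.3]
force: [-0.7, -0.0, -0.5]
grip_width: 0.0871
grasp_force: 0.0
```

{"method": "jog_arm", "body": {
  "motion": [
    [[0,-0.05,0,0,0,0,0],[0,-0.05,0,0,0,0,0],[0,-0.05,0,0,0,0,0],[0,-0.05,0,0,0,0,0]]
  ]
}}

```text
time_s: 23.15
tool_pos: [0.4035, -0.1389, 0.1299]
tool_rot: [-180.0, -0.0, -179.9]
force: [0.1, -0.3, -0.9]
grip_width: 0.0867
grasp_force: 0.0
```

```bash
python3 - <<'E'
from h import *
top(); go(404.6,-141,44,180)
p,d=env.read_camera("side"); W=world("side",d)
for nm,c,zz in(("b_two",(633.6,185.3),.071),("b_three",(646.3,64.6),.071),("carton",(562,200),.021)):
    k=(np.hypot(W[:,:,0]*1000-c[0],W[:,:,1]*1000-c[1])<45)&(abs(W[:,:,2]-zz)<.006)
    t=W[k]*1000; print(nm,len(t),t.mean(0).round(1) if len(t) else "", ((t.min(0)+t.max(0))/2).round(1) if len(t) else "")
    if nm=="carton" and len(t): print(cv2.minAreaRect(t[:,:2].astype(np.float32)))
E
```

```text
top 61.2 mid [ 403.6 -141.7   59.9] ext [34.6 34.1  5.3] mean [ 402.7 -141.8   59.9]
[ 403.4 -139.   129.9] [-180.    -0.  -179.9] t 23.2 shift [-0.012 -0.02   0.859] turn [-0.     -0.      0.0004]
b_two 13 [637.7 183.4  69.9] [638.  183.3  69.4]
b_three 0  
carton 308 [563.3 198.8  21. ] [563.9 195.3  21. ]
((563.7847290039062, 196.510498046875), (67.49789428710938, 49.393272399902344), 3.1794042587280273)
```

{"method": "jog_arm", "body": {
  "motion": [
    [[-0.004,-0.024,0.5,0,0,0,0],[-0.004,-0.024,0.8,0,0,0,0],[-0.004,-0.024,0.86,0,0,0,0],[-0.004,-0.024,0.86,0,0,0,0.3],[-0.004,-0.024,0.86,0,0,0,0.5]]
  ],
  "grip_force": 12
}}

```text
time_s: 23.75
tool_pos: [0.4048, -0.1424, 0.0451]
tool_rot: [-180.0, 0.1, 180.0]
force: [-0.4, 0.4, 0.2]
grip_width: 0.0776
grasp_force: 0.0
```

{"method": "jog_arm", "body": {
  "motion": [
    [[0,0,0,0,0,0,0.8],[0,0,0,0,0,0,1],[0,0,0,0,0,0,1],[0,0,0,0,0,0,1],[0,0,0,0,0,0,1]]
  ]
}}

```text
time_s: 24.25
tool_pos: [0.4037, -0.1422, 0.0441]
tool_rot: [180.0, 0.0, 180.0]
force: [-0.2, -0.7, -0.8]
grip_width: 0.039
grasp_force: 0.0
```

{"method": "jog_arm", "body": {
  "motion": [
    [[0,0,0,0,0,0,1],[0,0,0,0,0,0,1],[0,0,0,0,0,0,1]]
  ]
}}

```text
time_s: 24.55
tool_pos: [0.4037, -0.1423, 0.044]
tool_rot: [180.0, 0.0, 180.0]
force: [-1.7, 0.2, 0.9]
grip_width: 0.0349
grasp_force: 12.0
```

```bash
python3 - <<'E'
from h import *
go(587.5,59.8,45.5,180)
p,d=env.read_camera("scene"); W=world("scene",d)
for nm,c,zz in(("b_two",(633.6,185.3),.071),("b_three",(646.3,64.6),.071)):
    k=(np.hypot(W[:,:,0]*1000-c[0],W[:,:,1]*1000-c[1])<35)&(W[:,:,2]>.02)&(W[:,:,2]<.09)
    t=W[k]*1000; zt=t[:,2].max(); t=t[t[:,2]>zt-6]; print(nm,zt,len(t),t.mean(0).round(1))
E
```

```text
[ 403.7 -142.3   44. ] [180.   0. 180.] t 24.55 shift [-1.837  2.022 -0.015] turn [ 0.      0.     -0.0002]
b_two 72.07605702297693 16 [633.6 185.3  69.1]
b_three 71.81601114083269 13 [646.4  65.4  68.8]
```

Scene camera: both bottles stand at their cell centres, tops at about 72 mm. The lens case is gripped and I carry it to the middle cell.

{"method": "jog_arm", "body": {
  "motion": [
    [[0,0,-0.2,0,0,0,1],[0,0,-0.5,0,0,0,1],[0,0,-0.9,0,0,0,1],[0,0,-0.9,0,0,0,1]]
  ]
}}

```text
time_s: 25.0
tool_pos: [0.407, -0.1429, 0.1381]
tool_rot: [179.9, 0.5, 180.0]
force: [0.1, -0.1, -0.1]
grip_width: 0.0355
grasp_force: 12.0
```

{"method": "jog_arm", "body": {
  "motion": [
    [[0,0.4,0,0,0,0,1],[0,0.8,0,0,0,0,1],[0,1,0,0,0,0,1]]
  ]
}}

```text
time_s: 25.3
tool_pos: [0.4028, -0.0393, 0.1331]
tool_rot: [179.9, -0.1, -179.9]
force: [0.5, 0.7, -0.8]
grip_width: 0.0349
grasp_force: 12.0
```

{"method": "jog_arm", "body": {
  "motion": [
    [[0,0.4,0,0,0,0,1],[0,0.8,0,0,0,0,1],[0,1,0,0,0,0,1]]
  ]
}}

```text
time_s: 25.6
tool_pos: [0.4028, 0.0608, 0.133]
tool_rot: [180.0, -0.1, -179.8]
force: [-0.5, 0.0, -0.2]
grip_width: 0.0353
grasp_force: 12.0
```

{"method": "jog_arm", "body": {
  "motion": [
    [[-0.4,0,0,0,0,0,1],[-0.9,0,0,0,0,0,1],[-0.92,0,0,0,0,0,1]]
  ]
}}

```text
time_s: 25.9
tool_pos: [0.4997, 0.0572, 0.1312]
tool_rot: [-179.6, -0.0, 180.0]
force: [-0.0, 0.3, -0.4]
grip_width: 0.0352
grasp_force: 12.0
```

{"method": "jog_arm", "body": {
  "motion": [
    [[-0.4,0,0,0,0,0,1],[-0.91,0.02,0,0,0,0,1],[-0.91,0.02,0,0,0,0,1],[-0.91,0.02,0,0,0,0,1],[-0.91,0.02,0,0,0,0,1]]
  ]
}}

```text
time_s: 26.4
tool_pos: [0.5853, 0.0592, 0.1334]
tool_rot: [180.0, -0.1, 179.9]
force: [0.7, 0.3, -0.9]
grip_width: 0.0352
grasp_force: 12.0
```

```bash
python3 - <<'E'
from h import *
go(587.5,59.8,45.5,180); print(env.get_obs()["grip_width"])
E
```

```text
[585.3  59.2 133.4] [ 1.800e+02 -1.000e-01  1.799e+02] t 26.4 shift [-0.024  0.006  0.879] turn [ 0.0001 -0.0006 -0.0004]
0.035169651465480525
```

{"method": "jog_arm", "body": {
  "motion": [
    [[-0.015,0.006,0.5,0,0,0,1],[-0.015,0.006,0.75,0,0,0,1],[-0.015,0.006,0.85,0,0,0,1],[-0.015,0.006,0.88,0,0,0,1],[-0.015,0.006,0.88,0,0,0,1]]
  ]
}}

```text
time_s: 26.9
tool_pos: [0.5886, 0.0604, 0.0474]
tool_rot: [179.9, 0.1, 180.0]
force: [0.4, 0.1, -0.7]
grip_width: 0.0348
grasp_force: 12.0
```

{"method": "jog_arm", "body": {
  "motion": [
    [[0,0,0,0,0,0,1],[0,0,0,0,0,0,0.5],[0,0,0,0,0,0,0.3],[0,0,0,0,0,0,0.3],[0,0,0,0,0,0,0.3]]
  ]
}}

```text
time_s: 27.4
tool_pos: [0.5884, 0.0603, 0.0462]
tool_rot: [180.0, 0.0, 180.0]
force: [-0.5, 0.1, -0.3]
grip_width: 0.0573
grasp_force: 0.0
```

{"method": "jog_arm", "body": {
  "motion": [
    [[0,0,0,0,0,0,0.3],[0,0,0,0,0,0,0.3],[0,0,-0.3,0,0,0,0.3],[0,0,-0.9,0,0,0,0],[0,0,-0.9,0,0,0,0]]
  ]
}}

```text
time_s: 27.9
tool_pos: [0.5915, 0.06, 0.1413]
tool_rot: [179.9, 0.5, 179.9]
force: [1.0, -0.5, -0.6]
grip_width: 0.0701
grasp_force: 0.0
```

{"method": "jog_arm", "body": {
  "motion": [
    [[0.5,0,0,0,0,0,0],[0.92,0,0,0,0,0,0],[0.92,0,0,0,0,0,0]]
  ]
}}

```text
time_s: 28.2
tool_pos: [0.4901, 0.0603, 0.1342]
tool_rot: [179.8, -0.4, -180.0]
force: [-0.3, 0.4, -0.0]
grip_width: 0.0858
grasp_force: 0.0
```

{"method": "jog_arm", "body": {
  "motion": [
    [[0.5,0,0,0,0,0,0],[0.92,0,0,0,0,0,0],[0.92,0,0,0,0,0,0]]
  ]
}}

```text
time_s: 28.5
tool_pos: [0.3994, 0.0607, 0.1349]
tool_rot: [179.8, -0.2, -179.9]
force: [0.8, -0.1, 0.6]
grip_width: 0.0869
grasp_force: 0.0
```

{"method": "jog_arm", "body": {
  "motion": [
    [[0,-0.5,0,0,0,0,0],[0,-1,0,0,0,0,0],[0,-1,0,0,0,0,0]]
  ]
}}

```text
time_s: 28.8
tool_pos: [0.4051, -0.0455, 0.1367]
tool_rot: [-180.0, 0.1, 179.4]
force: [-0.1, 0.4, 0.5]
grip_width: 0.0869
grasp_force: 0.0
```

{"method": "jog_arm", "body": {
  "motion": [
    [[0,-0.5,0,0,0,0,0],[0,-1,0,0,0,0,0],[0,-1,0,0,0,0,0]]
  ]
}}

```text
time_s: 29.1
tool_pos: [0.4047, -0.1465, 0.137]
tool_rot: [-179.9, 0.2, 179.4]
force: [0.1, 0.2, -0.0]
grip_width: 0.0866
grasp_force: 0.0
```

{"method": "jog_arm", "body": {
  "motion": [
    [[0.12,-0.5,0,0,0,0,0],[0.25,-1,0,0,0,0,0],[0.25,-1,0,0,0,0,0]]
  ]
}}

```text
time_s: 29.4
tool_pos: [0.3779, -0.2461, 0.1369]
tool_rot: [-179.8, 0.1, 179.4]
force: [0.9, 0.2, 1.0]
grip_width: 0.0873
grasp_force: 0.0
```

{"method": "jog_arm", "body": {
  "motion": [
    [[0,-0.1,0,0,0,0,0],[0,-0.1,0,0,0,0,0],[0,-0.1,0,0,0,0,0],[0,-0.1,0,0,0,0,0]]
  ]
}}

```text
time_s: 29.8
tool_pos: [0.3795, -0.2488, 0.136]
tool_rot: [-180.0, 0.0, -180.0]
force: [-0.8, 0.4, 0.7]
grip_width: 0.0872
grasp_force: 0.0
```

```bash
python3 - <<'E'
from h import *
top(); go(378.5,-251,25.5,180)
p,d=env.read_camera("scene"); W=world("scene",d)
for nm,c in(("b_two",(633.6,185.3)),("b_three",(646.3,64.6)),("lens",(587.5,59.8))):
    k=(np.hypot(W[:,:,0]*1000-c[0],W[:,:,1]*1000-c[1])<30)&(W[:,:,2]>.02)&(W[:,:,2]<.09)
    t=W[k]*1000; zt=t[:,2].max() if len(t) else 0; t=t[t[:,2]>zt-5]; print(nm,zt,len(t),t.mean(0).round(1),((t.min(0)+t.max(0))/2).round(1))
E
```

```text
top 47.7 mid [ 378.1 -251.3   46.6] ext [23.1 22.7  5.7] mean [ 378.3 -250.8   46.5]
[ 379.4 -248.8  135.9] [ 180.    0. -180.] t 29.85 shift [ 0.009 -0.022  1.104] turn [0.0001 0.     0.0002]
b_two 71.77287960670903 12 [634.9 185.1  69.6] [634.9 184.9  69.7]
b_three 71.91727242169482 12 [645.6  66.1  69.4] [645.7  65.7  69.5]
lens 64.40229255315566 109 [585.   61.5  62. ] [585.9  61.2  61.9]
```

The lens case is seated (top 64 mm, near centre). The ocular is confirmed at (378, -251) mm, top 48 mm.

{"method": "jog_arm", "body": {
  "motion": [
    [[0.011,-0.022,0.5,0,0,0,0],[0.011,-0.022,0.9,0,0,0,0],[0.011,-0.022,1,0,0,0,0],[0.011,-0.022,1,0,0,0,0],[0.011,-0.022,1,0,0,0,0]]
  ]
}}

```text
time_s: 30.4
tool_pos: [0.3784, -0.2521, 0.0364]
tool_rot: [-180.0, 0.0, 180.0]
force: [-0.0, 0.1, 0.6]
grip_width: 0.0871
grasp_force: 0.0
```

{"method": "jog_arm", "body": {
  "motion": [
    [[0,0,0.1,0,0,0,0],[0,0,0.1,0,0,0,0.3],[0,0,0.1,0,0,0,0.6],[0,0,0.1,0,0,0,1],[0,0,0.1,0,0,0,1]]
  ],
  "grip_force": 15
}}

```text
time_s: 30.9
tool_pos: [0.3786, -0.2518, 0.0267]
tool_rot: [180.0, 0.1, 180.0]
force: [-0.3, -0.6, -0.3]
grip_width: 0.0627
grasp_force: 0.0
```

{"method": "jog_arm", "body": {
  "motion": [
    [[0,0,0,0,0,0,1],[0,0,0,0,0,0,1],[0,0,0,0,0,0,1],[0,0,0,0,0,0,1],[0,0,0,0,0,0,1]]
  ]
}}

```text
time_s: 31.4
tool_pos: [0.378, -0.2518, 0.0259]
tool_rot: [180.0, -0.0, 180.0]
force: [0.2, 0.4, 0.9]
grip_width: 0.0365
grasp_force: 15.0
```

{"method": "jog_arm", "body": {
  "motion": [
    [[0,0,0,0,0,0,1],[0,0,0,0,0,0,1]]
  ]
}}

```text
time_s: 31.6
tool_pos: [0.3779, -0.2518, 0.0259]
tool_rot: [180.0, -0.0, 180.0]
force: [-0.3, 2.0, 0.7]
grip_width: 0.0357
grasp_force: 15.0
```

{"method": "jog_arm", "body": {
  "motion": [
    [[0,0,-0.1,0,0,0,1],[0,0,-0.2,0,0,0,1],[0,0,-0.3,0,0,0,1],[0,0,-0.3,0,0,0,1],[0,0,-0.3,0,0,0,1]]
  ]
}}

```text
time_s: 32.1
tool_pos: [0.378, -0.2516, 0.0557]
tool_rot: [180.0, 0.0, 180.0]
force: [-0.7, 0.7, -1.3]
grip_width: 0.0364
grasp_force: 14.9
```

```bash
python3 - <<'E'
from h import *
p=top(); go(379,-251,116,180); cv2.imwrite("pics/w9.png",p[:,:,::-1])
p,d=env.read_camera("side"); W=world("side",d); t=W[(np.hypot(W[:,:,0]-.378,W[:,:,1]+.251)<.035)]*1000
print(len(t)); o=env.get_obs(); print(o["grip_width"],o["grasp_force"])
cv2.imwrite("pics/s9.png",cv2.resize(p[270:370,320:460,::-1],None,fx=4.5,fy=4.5,interpolation=3))
E
```

```text
top 67.8 mid [ 357.7 -251.1   91.3] ext [22.6 55.4 55. ] mean [ 367.1 -251.4   66.9]
[ 377.7 -251.6   55.5] [180.  -0. 180.] t 32.15 shift [-0.013  0.006 -0.605] turn [ 0.0001 -0.0001 -0.0001]
2641
0.03631243449080256 14.923455691896379
```

View pics/w9.png

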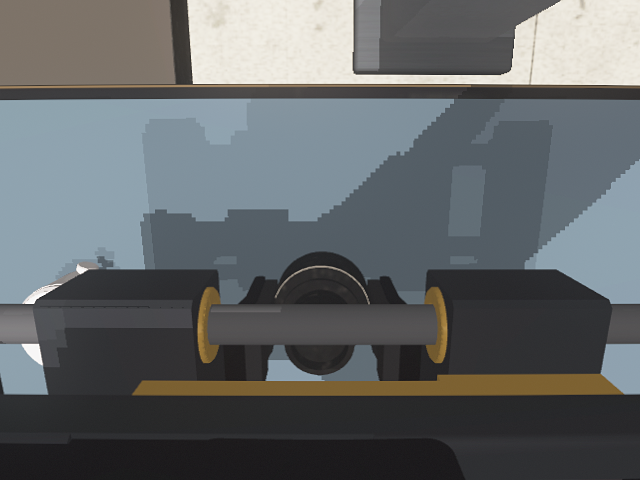

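The ocular hangs upright and centred between the fingers (column 322). I carry it to the near cell.

{"method": "jog_arm", "body": {
  "motion": [
    [[0,0,-0.3,0,0,0,1],[0,0,-0.6,0,0,0,1],[0,0,-0.6,0,0,0,1]]
  ]
}}

```text
time_s: 32.5
tool_pos: [0.3803, -0.253, 0.1187]
tool_rot: [179.9, 0.4, 180.0]
force: [-0.0, -1.2, -0.7]
grip_width: 0.0362
grasp_force: 14.9
```

{"method": "jog_arm", "body": {
  "motion": [
    [[-0.1,0.35,0,0,0,0,1],[-0.2,0.7,0,0,0,0,1],[-0.26,1,0,0,0,0,1]]
  ]
}}

```text
time_s: 32.8
tool_pos: [0.4038, -0.1498, 0.1149]
tool_rot: [180.0, -0.1, -180.0]
force: [-0.1, -0.3, -1.2]
grip_width: 0.0361
grasp_force: 14.9
```

{"method": "jog_arm", "body": {
  "motion": [
    [[0,0.4,0,0,0,0,1],[0,0.8,0,0,0,0,1],[0,1,0,0,0,0,1]]
  ]
}}

```text
time_s: 33.1
tool_pos: [0.4027, -0.0485, 0.1144]
tool_rot: [180.0, -0.2, -179.8]
force: [0.1, -0.8, -1.5]
grip_width: 0.0358
grasp_force: 14.9
```

{"method": "jog_arm", "body": {
  "motion": [
    [[0,0.4,0,0,0,0,1],[0,0.8,0,0,0,0,1],[0,1,0,0,0,0,1]]
  ]
}}

```text
time_s: 33.4
tool_pos: [0.4028, 0.0512, 0.1143]
tool_rot: [-180.0, -0.2, -179.8]
force: [-0.2, -0.8, -0.6]
grip_width: 0.0364
grasp_force: 14.9
```

{"method": "jog_arm", "body": {
  "motion": [
    [[-0.4,0.03,0,0,0,0,1],[-0.8,0.07,0,0,0,0,1],[-1,0.07,0,0,0,0,1]]
  ]
}}

```text
time_s: 33.7
tool_pos: [0.5064, 0.0559, 0.1143]
tool_rot: [-179.9, 0.0, -179.9]
force: [-0.3, -0.6, -0.8]
grip_width: 0.0359
grasp_force: 14.9
```

{"method": "jog_arm", "body": {
  "motion": [
    [[-0.24,0,0,0,0,0,1],[-0.24,0,0,0,0,0,1],[-0.24,0,0,0,0,0,1],[-0.24,0,0,0,0,0,1]]
  ]
}}

```text
time_s: 34.1
tool_pos: [0.5267, 0.0548, 0.1147]
tool_rot: [-180.0, -0.2, 180.0]
force: [-0.9, -0.2, -0.4]
grip_width: 0.0359
grasp_force: 14.9
```

```bash
python3 - <<'E'
from h import *
go(528.7,55,27,180); print(env.get_obs()["grip_width"])
E
```

```text
[526.7  54.8 114.7] [-180.    -0.2  180. ] t 34.1 shift [-0.022  0.002  0.877] turn [-0.0001 -0.0008 -0.0002]
0.03586600965781624
```

{"method": "jog_arm", "body": {
  "motion": [
    [[-0.01,0,0.5,0,0,0,1],[-0.01,0,0.75,0,0,0,1],[-0.01,0,0.85,0,0,0,1],[-0.01,0,0.88,0,0,0,1],[-0.01,0,0.88,0,0,0,1]]
  ]
}}

```text
time_s: 34.6
tool_pos: [0.5295, 0.0552, 0.0287]
tool_rot: [180.0, 0.1, 180.0]
force: [1.0, 0.1, -1.0]
grip_width: 0.0361
grasp_force: 14.9
```

{"method": "jog_arm", "body": {
  "motion": [
    [[0,0,0,0,0,0,1],[0,0,0,0,0,0,0.5],[0,0,0,0,0,0,0.25],[0,0,0,0,0,0,0.25],[0,0,0,0,0,0,0.25]]
  ]
}}

```text
time_s: 35.1
tool_pos: [0.5294, 0.0551, 0.0283]
tool_rot: [180.0, 0.0, 180.0]
force: [-0.8, 1.1, 0.5]
grip_width: 0.0593
grasp_force: 0.0
```

{"method": "jog_arm", "body": {
  "motion": [
    [[0,0,0,0,0,0,0.25],[0,0,0,0,0,0,0.25],[0,0,-0.3,0,0,0,0.25],[0,0,-1,0,0,0,0],[0,0,-1,0,0,0,0]]
  ]
}}

```text
time_s: 35.6
tool_pos: [0.5312, 0.0548, 0.1316]
tool_rot: [179.9, 0.3, 179.9]
force: [1.1, 0.4, -0.2]
grip_width: 0.0744
grasp_force: 0.0
```

{"method": "jog_arm", "body": {
  "motion": [
    [[0.5,-0.1,-0.3,0,0,0,0],[1,-0.2,-0.6,0,0,0,0],[1,-0.2,-0.6,0,0,0,0]]
  ]
}}

```text
time_s: 35.9
tool_pos: [0.4274, 0.0343, 0.1896]
tool_rot: [179.8, 0.1, 179.9]
force: [0.1, 1.1, 0.1]
grip_width: 0.086
grasp_force: 0.0
```

{"method": "jog_arm", "body": {
  "motion": [
    [[0.1,-1,-0.3,0,0,0,0],[0.1,-1,-0.6,0,0,0,0],[0.1,-1,-0.6,0,0,0,0],[0.1,-1,-0.6,0,0,0,0]]
  ]
}}

```text
time_s: 36.3
tool_pos: [0.42, -0.0674, 0.25]
tool_rot: [179.9, 0.3, 179.7]
force: [0.3, 0.5, 0.8]
grip_width: 0.0871
grasp_force: 0.0
```

```bash
python3 - <<'E'
from h import *
yaw=np.radians([4.7,-11.6]); C=[(587.5,59.8),(591,194)]
for cam_ in("scene","side"):
    p,d=env.read_camera(cam_); W=world(cam_,d)
    for nm,c,top_,tr in(("ocular",(528.7,55),49,0),("lens",(587.5,59.8),62,0),("b_three",(646.3,64.6),71,0),("b_two",(633.6,185.3),71,1),("carton",(562,200),21,1)):
        k=(np.hypot(W[:,:,0]*1000-c[0],W[:,:,1]*1000-c[1])<(50 if nm=="carton" else 30))&(abs(W[:,:,2]*1000-top_)<5)
        t=W[k]*1000
        if len(t)<4: print(cam_,nm,"few",len(t)); continue
        m=(t.min(0)+t.max(0))/2; e=m[:2]-C[tr]; a=yaw[tr]
        print(cam_,nm,"n",len(t),"zmax",t[:,2].max().round(1),"in tray",np.round([np.cos(a)*e[0]+np.sin(a)*e[1],-np.sin(a)*e[0]+np.cos(a)*e[1]],1),"ext",np.ptp(t,0).round(1))
        if nm=="carton": print(cv2.minAreaRect(t[:,:2].astype(np.float32)))
E
```

```text
scene ocular n 69 zmax 51.8 in tray [-58.9  -0.7] ext [26.3 24.   7.7]
scene lens n 129 zmax 64.0 in tray [-1.1  1.8] ext [35.8 32.6  6.9]
scene b_three n 12 zmax 71.7 in tray [60.1  0.8] ext [12.8  7.5  4.9]
scene b_two n 15 zmax 71.6 in tray [44.9  0. ] ext [7.6 7.9 5.5]
scene carton n 337 zmax 24.6 in tray [-31.    0.8] ext [66.3 43.1  8.6]
((561.6157836914062, 200.8878936767578), (34.948951721191406, 64.05975341796875), 78.54342651367188)
side ocular n 5 zmax 48.0 in tray [-50.   -9.5] ext [4.8 4.9 2.9]
side lens few 0
side b_three few 0
side b_two few 0
side carton few 0
```

From the scene camera, every item is within 2 mm of its cell centre, heights match, and the carton is aligned at -11.5° with the tray at -11.6°. The side camera's view of the trays was mostly blocked by the arm. Handing in.

```bash
python3 -c "
from h import *
print(env.sign_off())"
```

```text
the job is handed in; nothing more can be done
None
```

The job is handed in at about 36 s. The last scene-camera measurement put all five items upright within about 2 mm of their cell centres; I did not re-measure the tally counter and filter afterwards, and no verdict was shown.

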